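# Latch down the lid of the wax-bead tub

### The arm

A 6-joint arm with a two-finger parallel gripper is mounted at the origin on the work surface. World frame = base frame: x ahead of the robot, y to its left, z up, the work surface at z = 0. Lengths are in mm, angles in rad, forces in N, time in s.
With the tool pointing down it reaches from about 275 to 750 mm from the base axis. Payload 10.2 kg.
Tool frame: the origin (TCP) lies at the centre of the arm's flange, where the gripper is bolted on; the fingertips stand ctrl.tip_reach ahead of it and the grasp point (between the pads) lies 155 mm ahead of it (ctrl.tip_reach is the distance from the TCP to the fingertips, in mm); z points along the fingers, y is the direction in which the jaws open and shut (so a half turn about z gives the same grasp; the last joint's range is limited). The gripper opens to 85 mm and grips with 20 to 120 N. Pads are 22 mm wide; open, the fingers measure 114 mm over their backs; the gripper's body (76 mm by 85 mm) begins 54 mm behind the grasp point. The pads swing forward as they close: fully open they stand 13 mm farther back than shut.
Start: joints at [1.088, 0.313, 1.498, -0, 1.331, -0.223], TCP at [134.879, 507.386, 404.694] pointing down, gripper open.
Joint ranges: [-2.94, 2.94], [-0.97, 2.17], [0.19, 2.56], [-1.23, 4.37], [0.02, 3.11], [-2.88, 2.88]. Speed limits (rad/s): [2.39, 2.39, 3.01, 3.14, 3.14, 3.14].

### API

Orientations are given as a unit quaternion [w, x, y, z].
In Python, from rig import ctrl, viewer gives the robot as it stands.
- The arm moves only by the tool drive_tool, never from a script. Its argument "rows" is a list that holds one entry, the list of rows, each a list of 6 numbers: the shift along the world's x, y, z normalised to -1 to 1, where 1 is 0.1 m, then the turn, a rotation vector about the world's x, y, z normalised to -1 to 1, where 1 is 90 degrees. A call has 1 to 10 rows; each row is the pose to reach, as a shift and turn from the pose measured when the call began; what a row does not reach only later rows make up. A row lasts 1/8 s, in which the tool goes at most 62.5 mm and 10.7 degrees, less where a joint would pass 70% of its speed; a pose out of reach is approached as far as the arm can. A call with a number of a shift or a turn outside -1 to 1 is refused whole. A call with a gripper value outside its range is refused whole. "fingers" is the opening, from -1 (shut) to 1 (fully open), set as the call begins (left out, the last holds). The fingers move at their own pace and stop on an object; "force" is the grip in N (left out, the last holds). Time passes only in rows, so rows that repeat a pose let the fingers close. It gives the time, the measured TCP pose, the force and the opening at its end, in the units of the state.
- ctrl.sense(): the state, without advancing time (a new reading comes with each control period).
- viewer.capture(name): name is "side" or "top"; returns the picture (384x512x3 uint8, red, green, blue); there is no depth.
- viewer.calibration(name): a dict with "mtx" (3x3 intrinsics, pixels), "extrinsics" (4x4, takes a point from camera to world coordinates). Camera axes: x right, y up, looking along -z (the intrinsics and any distortion apply to the point x, -y, -z); pixel columns grow to the right and rows downward; lengths in mm; the calibration is good to about 2 mm. A picture is of the moment at which its call begins. calibration takes no time and is no camera call.
- ctrl.finish_job(): hands the job in, once; it reports no verdict.
The state is a dict: "time_s": time; "joints": joint angles; "dq": joint speeds; "tau": joint torques, N m; "eef_pos": TCP position; "ee_rot": TCP orientation; "force": force on the tool from outside, world axes, zero at the start; "wrist_torque": the same for the moment, N m; "grip_width": opening from 0.0 (shut) to 1.0 (fully open).
Only numpy, scipy, OpenCV 4.12 (cv2) and the standard library are available. Lean on these libraries where they do the work, as an engineer would, in place of code of your own. Each camera call takes 0.05 s, during which the arm holds its last target.

### The job

The bead tub's lid is down but only resting on its gasket. Swing the steel wire bail of the front latch over the keeper hook on the lid, then press the latch lever down until it lies fully home against the tub, so that the lid is drawn tight and stays so. Use steady hand pressure, do not force the lever or the lid, and leave the jars and the other things on the bench where they are.

Things in the scene. Friction and masses are not known exactly. Their poses are not given: they have to be found in the camera images.
- tub: Heavy grey-green plastic tub, does not move: 210 (x) x 260 (y) x 150 mm tall to its rim, with a 30 mm thick lid on the rim. Origin: centre of its underside, z up; front faces tub -x, hinges at +x. Latch in the middle of the front (y = 0). Its pivot pin, along y, is at x = -(112 + b), z = 123 mm; b is 0 to 15 mm, not measured: the load bows the front wall out, with the whole latch on it.
- lever (a joint): Steel latch lever (its plate: handle) on the pivot pin. 0 = home, straight down, hard stop. Grows as it swings out and up: pi/2 = level, pointing away from the tub; starts 2.15 to 2.4. Plate 24 mm wide, 56 mm long from the pin, outer face 6 mm out from the pin axis when home; then a lip bent outward, ending 66 mm from the pin, 10 mm out. Stiff (0.22 N m): stays where left, does not snap home by itself.
- bail (a joint): U of 5 mm steel wire, 45 mm wide over its two legs, one each side of the lever; its cross bar is 50 mm from its own pivot axis, which sits on the lever 13 mm from the pin (towards the lever's end, and 3 mm behind, i.e. tub side when home). Leans away from the tub by (bail - lever) rad from upright. Starts folded back on the lever at its stop, 2.93; swings freely and falls by its weight.
- lid (a joint): Lid angle about the rear hinge, 210 mm behind the front face: 0 = hard on the rim, about 0.03 = resting on the springy gasket (front edge 6 mm up), about 0.009 when latched. Lid front face: x = -105 mm in the tub frame, 30 mm high. The gasket pushes back with up to 40 N; it takes about 7 to 12 N at the lever's end to pull it down. The lever or lid suffers above 25 N.
- keeper (a point): Seat of the steel keeper hook on the middle of the lid's front (moves with the lid): where the middle of the bail's bar must come to rest, 12 mm out from the lid's front face. Hook 22 mm wide; its lip, 15.5 to 18.5 mm out, stands 4 mm above this point and the bar must pass over it. Behind the seat a strap slopes up to the lid (13 mm above), so a bar laid inside the lip slides down as the lever is lowered.
- jar_a: Bystander: open amber glass jar, 72 mm across, 88 mm tall; origin at the centre of its underside. To be left standing.
- jar_b: Bystander: open amber glass jar, 72 mm across, 88 mm tall; origin at the centre of its underside. To be left standing.
- jar_c: Bystander: open amber glass jar, 72 mm across, 88 mm tall; origin at the centre of its underside. To be left standing.
- tin: Bystander: shut aluminium candle tin, 79 mm across, 59 mm tall; origin at the centre of its underside.
- pour_nozzle: Bystander: loose filling nozzle, a 12 mm steel tube with a copper block, 270 mm long, 20 mm high, lying flat; origin under its middle.

How it is judged (in metres and radians):
At the end, for the whole second after the job is handed in: The lever is fully home against the tub (within 0.025 rad, 1.5 degrees) and the lid is drawn down to within 0.015 rad of the rim (3 mm at its front edge), staying so with the robot clear (value of joint lever below 0.025 rad and value of joint lid below 0.015 rad); the robot touches nothing.
It fails at once if The latch lever is pressed or pulled with more than 25 N (contact force between anything else and handle above 25 N).
It fails at once if The robot bears on the lid or its keeper with more than 25 N (contact force between any of the fingers, the arm and lid above 25 N).
It fails at once if A jar, the tin or the nozzle is shifted by more than 30 mm (distance of any of jar_a, jar_b, jar_c, tin, pour_nozzle from where it was at the start of the episode above 0.03 m).
It also fails if it takes over 58 s, if anything falls off the work surface, if the arm or the gripper's body presses on something with over 40 N, if the wrist force passes 120 N, or if a joint passes its speed limit or range.

## Working session

There is one attempt and no reset: what is moved stays moved. The work goes in short steps, Python scripts to look and compute and a tool call to move; the robot and the scene stay as the last step left them, time stands still between calls to the robot, and variables do not carry over. Pictures are saved under pics/ and viewed, and the job is handed in when it is done.

Besides the shell and the picture viewer there is one more tool, called after "Call:" as name([rows], argument=value, ...), one row to a line, values as JSON. drive_tool: Moves the arm, as the interface text tells. Scaled input: -1 to 1 covers 0.1 m each way for a shift and 90 degrees each way for a turn. Its arguments: {"type":"object","properties":{"rows":{"type":"array","items":{"type":"array","items":{"type":"array","items":{"type":"number"}}}},"fingers":{"type":"number"},"force":{"type":"number"}},"required":["rows"]}

```bash
ls; mkdir -p pics
python3 - <<'E'
from rig import ctrl, viewer
import cv2
for n in("side","top"):
    im=viewer.capture(n); cv2.imwrite(f"pics/{n}0.png",im[:,:,::-1]); 
    c=viewer.calibration(n); print(n,c)
print(ctrl.sense(), ctrl.tip_reach)
E
```

```text
pics
side {'mtx': array([[487.36394156,   0.        , 256.23613066],
       [  0.        , 487.36394156, 182.84427225],
       [  0.        ,   0.        ,   1.        ]]), 'extrinsics': array([[ 7.80854530e-01,  3.79607390e-01, -4.96149606e-01,
        -1.44561760e+02],
       [-6.24708607e-01,  4.77426830e-01, -6.17901917e-01,
        -7.81243719e+02],
       [ 2.31500005e-03,  7.92440440e-01,  6.09944907e-01,
         1.00860551e+03],
       [ 0.00000000e+00,  0.00000000e+00,  0.00000000e+00,
         1.00000000e+00]])}
top {'mtx': array([[372.62828622,   0.        , 254.33293188],
       [  0.        , 372.62828622, 195.62669974],
       [  0.        ,   0.        ,   1.        ]]), 'extrinsics': array([[ 7.90992654e-03,  9.89779540e-01, -1.42386432e-01,
         4.08939940e+02],
       [-9.99952722e-01,  8.63455141e-03,  4.47198329e-03,
         7.81120056e+01],
       [ 5.65572053e-03,  1.42344328e-01,  9.89801043e-01,
         1.37691344e+03],
       [ 0.00000000e+00,  0.00000000e+00,  0.00000000e+00,
         1.00000000e+00]])}
{'time_s': 0.1, 'joints': array([ 1.08758521e+00,  3.13403787e-01,  1.49835568e+00,  1.86223815e-05,
        1.33101468e+00, -2.23399317e-01]), 'dq': array([ 4.72654479e-04, -1.41819564e-03, -2.23082502e-03, -7.46388599e-04,
        4.70966741e-05,  4.62710055e-04]), 'tau': array([ 2.31857957e-03, -4.12897754e+01, -2.60143715e+01, -1.70633434e-04,
        2.96828533e-03,  1.06750491e-05]), 'eef_pos': array([134.86695371, 507.34929705, 404.18924803]), 'ee_rot': array([-2.12882817e-04,  1.29543011e-01,  9.91573628e-01, -5.51127283e-04]), 'force': array([ 0.25206621,  0.31321071, -0.07563567]), 'wrist_torque': array([ 0.00551145, -0.00190842, -0.00831156]), 'grip_width': 0.9967997923772319} 173.4
```

View pics/side0.png

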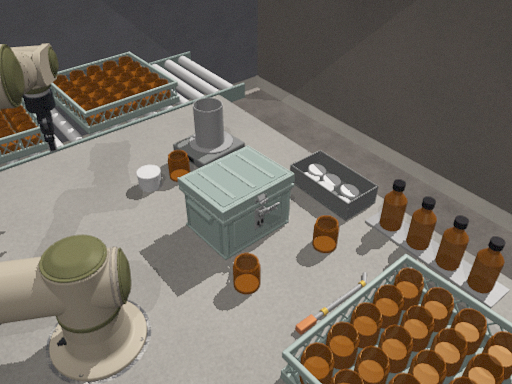

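View pics/top0.png

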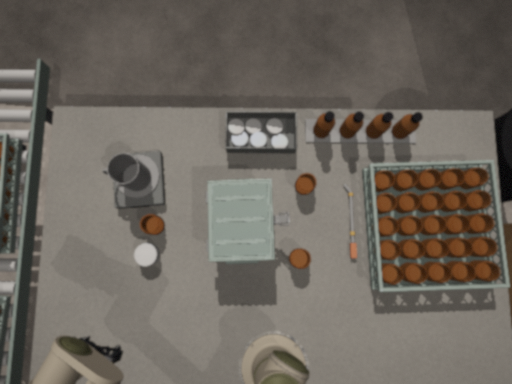

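Run:
```python
import cv2
a=cv2.imread("pics/side0.png")[140:290,170:350]; cv2.imwrite("pics/side0c.png",cv2.resize(a,None,fx=4.4,fy=4,interpolation=cv2.INTER_CUBIC)[:600,:800])
a=cv2.imread("pics/top0.png")[160:280,195:355]; cv2.imwrite("pics/top0c.png",cv2.resize(a,None,fx=5,fy=5,interpolation=cv2.INTER_CUBIC))
```

```text
(no output)
```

View pics/side0c.png

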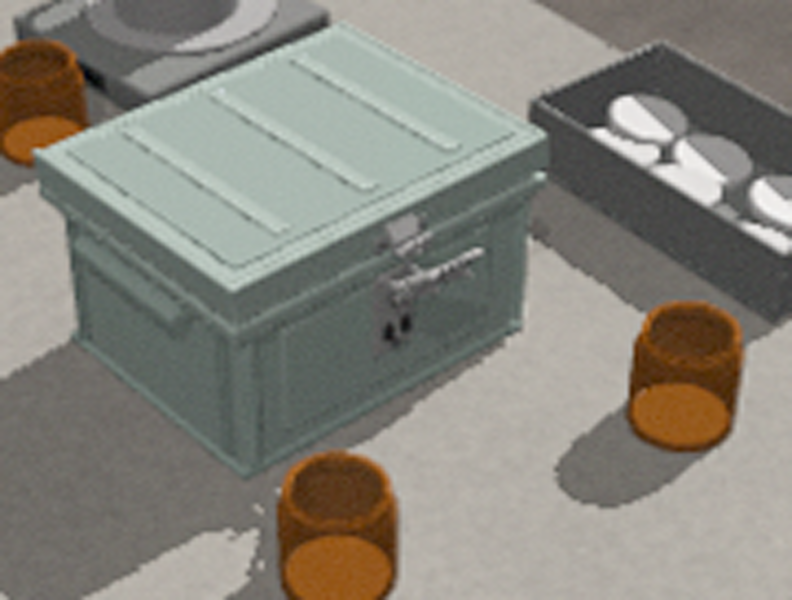

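View pics/top0c.png

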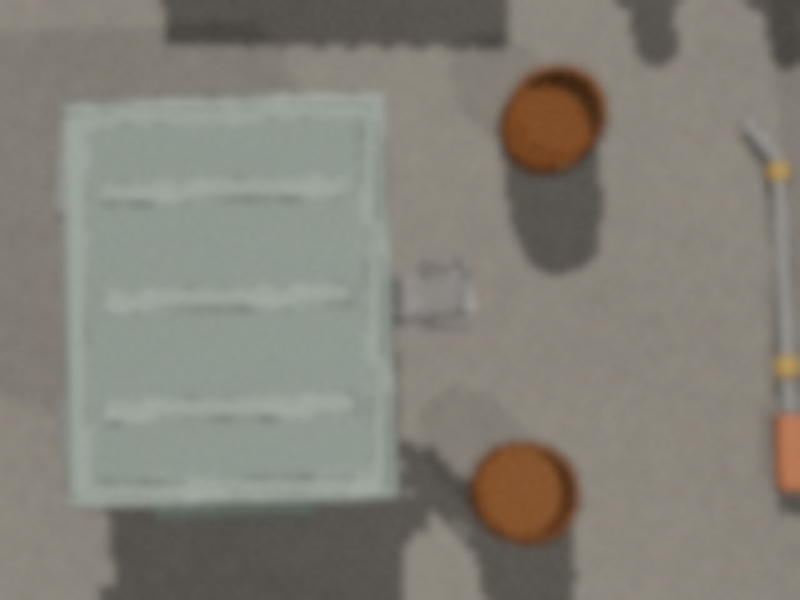

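```bash
cat > h.py <<'E'
import numpy as np
from rig import ctrl, viewer
def ray(n,u,v):
    c=viewer.calibration(n);K=c["mtx"];E=c["extrinsics"]
    d=np.linalg.inv(K)@[u,v,1]; d=E[:3,:3]@np.array([d[0],-d[1],-d[2]])
    return E[:3,3],d/np.linalg.norm(d)
def onz(n,u,v,z):
    o,d=ray(n,u,v); return o+d*(z-o[2])/d[2]
def onplane(n,u,v,p,nn):
    o,d=ray(n,u,v); return o+d*((np.array(p)-o)@nn)/(d@np.array(nn))
def tri(a,b):
    o1,d1=ray(*a);o2,d2=ray(*b)
    s=np.linalg.lstsq(np.c_[d1,-d2],o2-o1,rcond=None)[0]
    p,q=o1+d1*s[0],o2+d2*s[1]; return (p+q)/2,np.linalg.norm(p-q)
def proj(n,p):
    c=viewer.calibration(n);E=c["extrinsics"];q=E[:3,:3].T@(np.array(p)-E[:3,3])
    r=c["mtx"]@[q[0],-q[1],-q[2]]; return r[:2]/r[2]
E
python3 - <<'E'
from h import *
np.set_printoptions(precision=1,suppress=True)
T=lambda u,v,z:onz("top",195+(u-2)/5,160+(v-2)/5,z)
S=lambda u,v,z:onz("side",170+(u-2)/4.4,140+(v-2)/4,z)
print("top",[T(*p) for p in((65,105,180),(384,95,186),(396,497,186),(75,503,180))])
print("side",[S(*p) for p in((342,25,180),(548,135,186),(235,290,186),(37,152,180))])
print("side base corner near",S(245,474,0))
print("jars",T(553,118,88),T(523,493,88))
E
```

```text
top [array([629.3, 225.5, 180. ]), array([636.7,  17.7, 186. ]), array([378.9,   9.8, 186. ]), array([373.5, 212.6, 180. ])]
side [array([625.3, 222.3, 180. ]), array([636.7,  20.1, 186. ]), array([381. ,   9.4, 186. ]), array([371.8, 215.2, 180. ])]
side base corner near [389.7  23.1   0. ]
jars [ 640.  -106.1   88. ] [379.8 -82.6  88. ]
```

Run:
```python
import cv2
a=cv2.imread("pics/side0.png")[183:233,245:295]; cv2.imwrite("pics/side0d.png",cv2.resize(a,None,fx=12,fy=12,interpolation=cv2.INTER_CUBIC))
a=cv2.imread("pics/top0.png")[200:236,262:298]; cv2.imwrite("pics/top0d.png",cv2.resize(a,None,fx=16,fy=16,interpolation=cv2.INTER_CUBIC))
```

```text
(no output)
```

View pics/side0d.png

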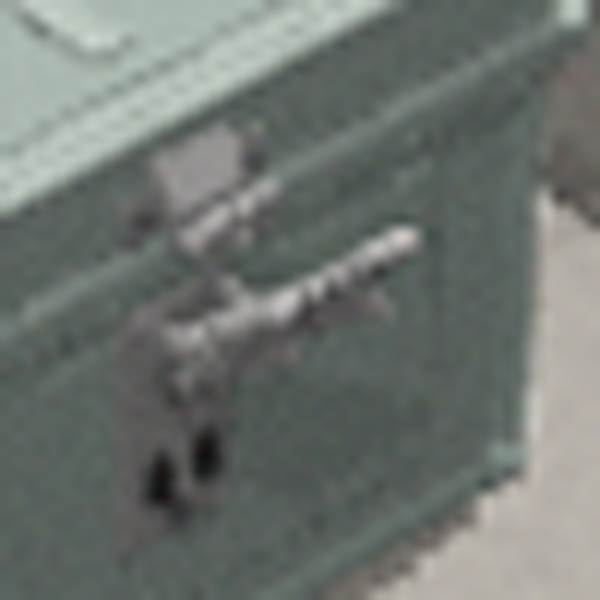

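View pics/top0d.png

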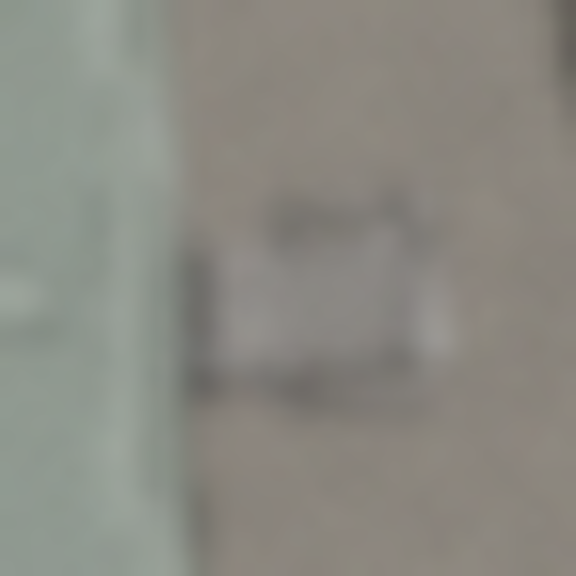

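Run:
```python
from h import *
np.set_printoptions(precision=1,suppress=True)
print("lip far corner",tri(("top",289.7,215.5),("side",279.3,202.6)))
print("center x",onz("top",288,219.2,160), onz("top",275,219.2,150))
for z in (160,165,170,175,180): print("lip edge",z,onz("top",290,219.2,z)[1])
ex=np.array([-.038,.999,0]);ey=np.array([-.999,-.038,0])
C=np.array([504.3,116.7,0])
def W(x,y,z): return C+ex*x+ey*y+np.array([0,0,z])
for b in(0,7,15):
  for th in(2.15,2.27,2.4):
    d=np.array([-np.sin(th),-np.cos(th)]);bb=np.array([np.cos(th),-np.sin(th)])
    L=np.array([-112-b,123])+66*d-10*bb; E=np.array([-112-b,123])+56*d-6*bb
    P=np.array([-112-b,123])+13*d+3*bb
    print(b,th,"lip world y,z",W(L[0],0,L[1])[1:],"P",P,"top",proj("top",W(L[0],0,L[1])),"side far",proj("side",W(L[0],-12,L[1])),"near",proj("side",W(L[0],12,L[1])),"pin near",proj("side",W(-112-b-3,12,123)))
# keeper
print("keeper lid plate",proj("side",W(-117,0,164)),proj("side",W(-106,0,177)),proj("side",W(-122,-11,168)),proj("side",W(-122,11,168)))
```

```text
lip far corner (array([520.7, -44.2, 179.2]), np.float64(7.966828108252482))
center x [507.1 -38.1 160. ] [507.5   3.8 150. ]
lip edge 160 -44.68229326572309
lip edge 165 -44.17776149295601
lip edge 170 -43.6732297201889
lip edge 175 -43.168697947421805
lip edge 180 -42.664166174654696
0 2.15 lip world y,z [-44.9 167.5] P [-124.5  127.6] top [290.3 218. ] side far [278.2 205.9] near [271.6 209.8] pin near [259.8 213.6]
0 2.27 lip world y,z [-39.2 173.1] P [-123.9  129.1] top [288.7 217.9] side far [276.8 203.3] near [270.2 207.1] pin near [259.8 213.6]
0 2.4 lip world y,z [-32.4 178.4] P [-123.   130.6] top [286.7 217.8] side far [275.1 200.5] near [268.4 204.3] pin near [259.8 213.6]
7 2.15 lip world y,z [-51.9 167.5] P [-131.5  127.6] top [292.4 217.9] side far [280.  207.2] near [273.3 211.1] pin near [261.5 214.9]
7 2.27 lip world y,z [-46.2 173.1] P [-130.9  129.1] top [290.9 217.8] side far [278.6 204.6] near [271.9 208.4] pin near [261.5 214.9]
7 2.4 lip world y,z [-39.4 178.4] P [-130.   130.6] top [288.9 217.8] side far [276.9 201.8] near [270.2 205.6] pin near [261.5 214.9]
15 2.15 lip world y,z [-59.9 167.5] P [-139.5  127.6] top [294.9 217.9] side far [282.1 208.7] near [275.4 212.6] pin near [263.4 216.4]
15 2.27 lip world y,z [-54.2 173.1] P [-138.9  129.1] top [293.3 217.8] side far [280.7 206. ] near [274.  209.9] pin near [263.4 216.4]
15 2.4 lip world y,z [-47.3 178.4] P [-138.   130.6] top [291.4 217.7] side far [279.  203.2] near [272.3 207.1] pin near [263.4 216.4]
keeper lid plate [263.7 200.7] [261.1 195. ] [268.  198.8] [261.9 202.1]
```

Call:
drive_tool([
  [[0.25,-0.5,0,0,0,-0.06],[0.49,-1,0,0,0,-0.115],[0.49,-1,0,0,0,-0.115]],
], fingers=-1, force=40)

```text
time_s: 0.48
eef_pos: [184.8, 405.5, 404.2]
ee_rot: [-0.0, 0.22, 0.975, -0.001]
force: [0.4, 0.3, -0.5]
grip_width: 0.379
```

Call:
drive_tool([
  [[0.25,-0.5,0,0,0,-0.06],[0.49,-1,0,0,0,-0.115],[0.49,-1,0,0,0,-0.115]],
])

```text
time_s: 0.85
eef_pos: [234.8, 304.2, 404.3]
ee_rot: [-0.0, 0.31, 0.951, -0.001]
force: [-0.3, -0.3, -0.1]
grip_width: -0.002
```

Call:
drive_tool([
  [[0.25,-0.5,0,0,0,-0.06],[0.49,-1,0,0,0,-0.115],[0.49,-1,0,0,0,-0.115]],
])

```text
time_s: 1.23
eef_pos: [285.1, 202.9, 404.4]
ee_rot: [-0.0, 0.396, 0.918, -0.001]
force: [-0.0, 0.8, -0.1]
grip_width: 0.002
```

Call:
drive_tool([
  [[0.25,-0.5,0,0,0,-0.06],[0.49,-1,0,0,0,-0.115],[0.49,-1,0,0,0,-0.115]],
])

```text
time_s: 1.6
eef_pos: [335.5, 102.0, 404.4]
ee_rot: [-0.0, 0.479, 0.878, -0.0]
force: [-0.2, 1.1, 0.3]
grip_width: 0.001
```

Call:
drive_tool([
  [[0.25,-0.5,0,0,0,-0.06],[0.49,-1,0,0,0,-0.115],[0.49,-1,0,0,0,-0.115]],
])

```text
time_s: 1.98
eef_pos: [385.8, 1.7, 404.1]
ee_rot: [-0.001, 0.556, 0.831, -0.0]
force: [-0.0, -0.5, -0.6]
grip_width: 0.004
```

Call:
drive_tool([
  [[0.25,-0.5,0,0,0,-0.06],[0.49,-1,0,0,0,-0.115],[0.49,-1,0,0,0,-0.115]],
])

```text
time_s: 2.35
eef_pos: [436.3, -98.1, 403.6]
ee_rot: [-0.001, 0.629, 0.778, -0.0]
force: [0.2, 0.1, 0.1]
grip_width: 0.002
```

Call:
drive_tool([
  [[0.25,-0.5,0,0,0,-0.06],[0.42,-1,0,0,0,-0.11],[0.42,-1,0,0,0,-0.11]],
])

```text
time_s: 2.72
eef_pos: [479.6, -197.5, 402.8]
ee_rot: [-0.002, 0.693, 0.721, -0.0]
force: [0.1, 0.7, -0.2]
grip_width: 0.001
```

Call:
drive_tool([
  [[0,0,0,0.11,0,0],[0,0,0,0.22,0,0],[0,0,0,0.33,0,0],[0,0,0,0.44,0,0],[0,0,0,0.5,0,0],[0,0,0,0.5,0,0],[0,0,0,0.5,0,0]],
])

```text
time_s: 3.6
eef_pos: [479.9, -195.9, 403.1]
ee_rot: [-0.267, 0.639, 0.667, 0.275]
force: [0.1, 0.6, 0.3]
grip_width: -0.004
```

Call:
drive_tool([
  [[-0.02,-0.05,-0.5,0,0,0],[-0.03,-0.05,-1,0,0,0],[-0.03,-0.05,-1,0,0,0],[-0.03,-0.05,-1,0,0,0]],
])

```text
time_s: 4.1
eef_pos: [477.4, -200.7, 305.1]
ee_rot: [-0.265, 0.638, 0.668, 0.275]
force: [0.5, -0.1, -0.3]
grip_width: 0.0
```

```bash
cat > snap.py <<'E'
import sys,cv2
from h import *
from scipy.spatial.transform import Rotation as Ro
np.set_printoptions(precision=2,suppress=True)
k=sys.argv[1]
for n,(u0,u1,v0,v1) in {"side":(220,320,150,225),"top":(240,320,180,240)}.items():
    im=viewer.capture(n)[:,:,::-1]; cv2.imwrite(f"pics/{n}{k}_full.png",im)
    f=8 if n=="side" else 10
    cv2.imwrite(f"pics/{n}{k}.png",cv2.resize(im[v0:v1,u0:u1],None,fx=f,fy=f,interpolation=cv2.INTER_CUBIC)[:600,:800])
s=ctrl.sense(); q=s["ee_rot"]; R=Ro.from_quat([q[1],q[2],q[3],q[0]]).as_matrix()
print("R",R.tolist()); tip=s["eef_pos"]+173.4*R[:,2]; print("tip",tip,s["force"],s["time_s"])
print("tip px side",proj("side",tip),"top",proj("top",tip))
E
python3 snap.py 1
```

```text
R [[-0.0443508042689434, 0.9990120695441467, -0.002809104095480075], [0.7077259132714193, 0.03340359016479737, 0.7056969830233355], [0.7050936376431386, 0.029310153005803696, -0.7085082053765807]]
tip [476.78 -78.51 182.33] [-0.13 -0.19  0.79] 4.2
tip px side [273.54 215.45] top [301.32 228.19]
```

View pics/side1.png

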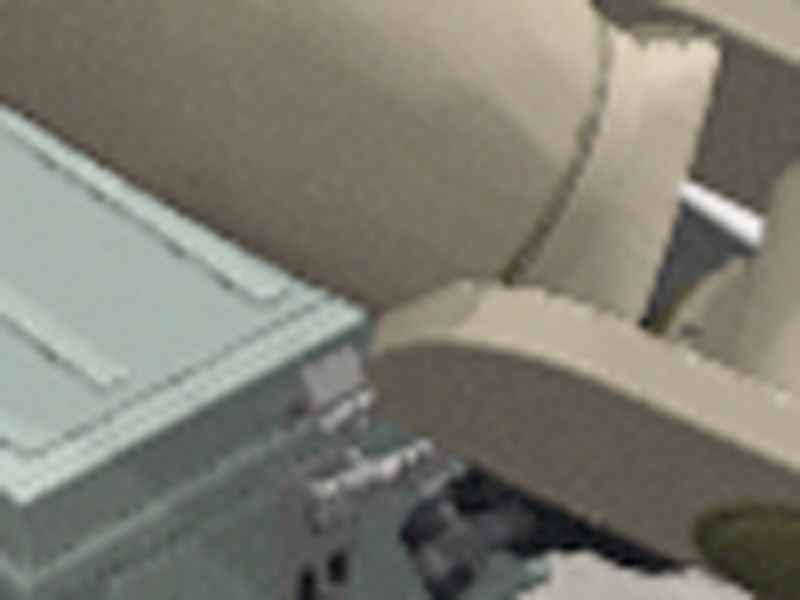

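View pics/top1.png

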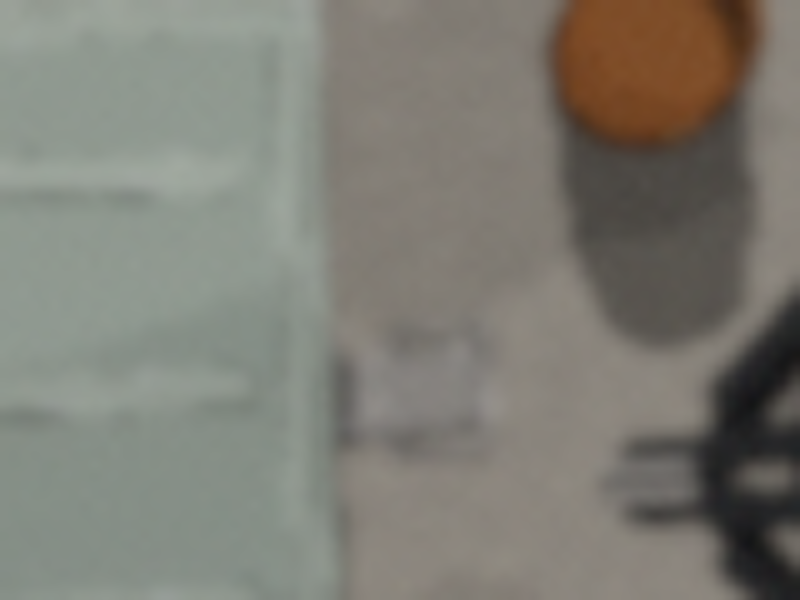

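View pics/side1_full.png

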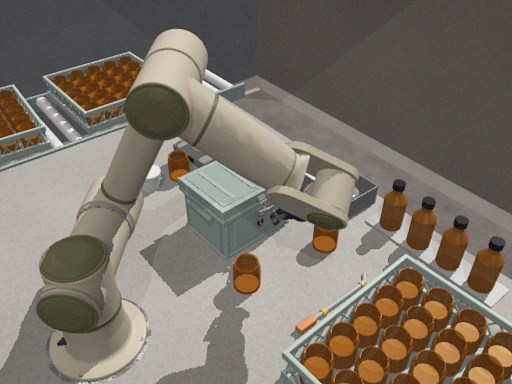

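Call:
drive_tool([
  [[-0.02,0.05,-0.25,0,0,0],[-0.02,0.2,-0.25,0,0,0],[-0.02,0.3,-0.25,0,0,0],[-0.02,0.3,-0.25,0,0,0]],
])

```text
time_s: 4.7
eef_pos: [475.5, -170.1, 281.2]
ee_rot: [-0.264, 0.638, 0.669, 0.275]
force: [-0.1, -0.0, 0.8]
grip_width: 0.001
```

```bash
python3 snap.py 2
```

```text
R [[-0.045319295834924556, 0.9989698224284262, -0.002335658867464785], [0.7082873902158986, 0.03378079519878696, 0.7051154733353175], [0.7044679796031739, 0.03030101901019483, -0.7090886502834226]]
tip [475.03 -48.57 157.93] [-0.94  0.2   0.68] 4.8
tip px side [265.43 216.8 ] top [291.18 229.07]
```

View pics/side2.png

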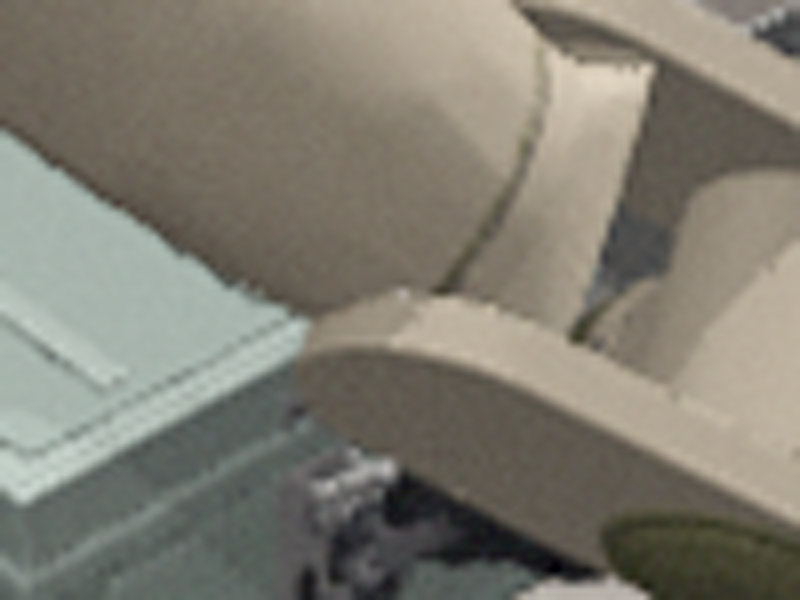

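View pics/top2.png

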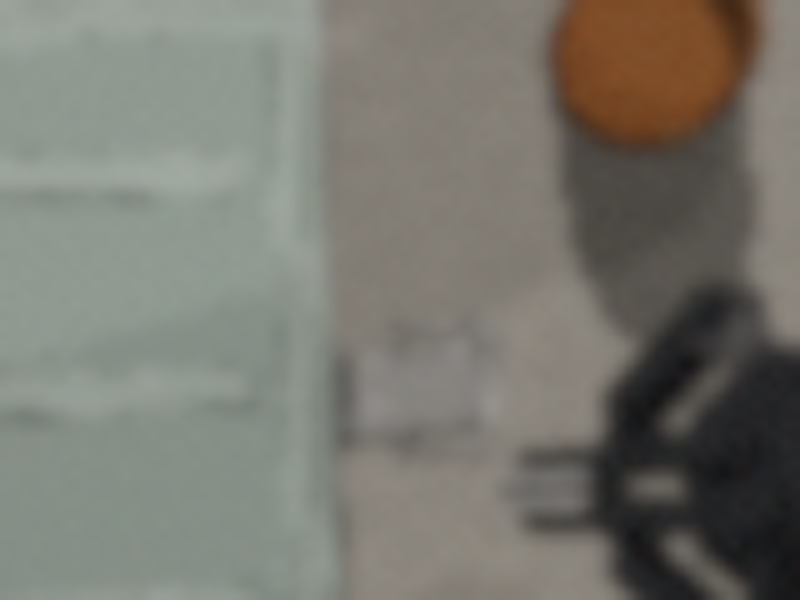

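Call:
drive_tool([
  [[0.01,0.05,0.02,0,0,0],[0.01,0.1,0.04,0,0,0],[0.01,0.15,0.05,0,0,0],[0.01,0.15,0.05,0,0,0]],
])

```text
time_s: 5.3
eef_pos: [476.3, -155.5, 286.3]
ee_rot: [-0.265, 0.638, 0.669, 0.275]
force: [-3.5, -3.1, 4.1]
grip_width: 0.004
```

```bash
python3 snap.py 3
```

```text
R [[-0.0456470741877755, 0.9989524021661074, -0.0032315359598427684], [0.7081453307030403, 0.034639983583378026, 0.7052164647403131], [0.7045896218520236, 0.029902671183480223, -0.7089846930890082]]
tip [475.68 -33.41 163.3 ] [-4.19 -2.28  4.63] 5.4
tip px side [261.99 212.18] top [286.69 228.75]
```

View pics/top3.png

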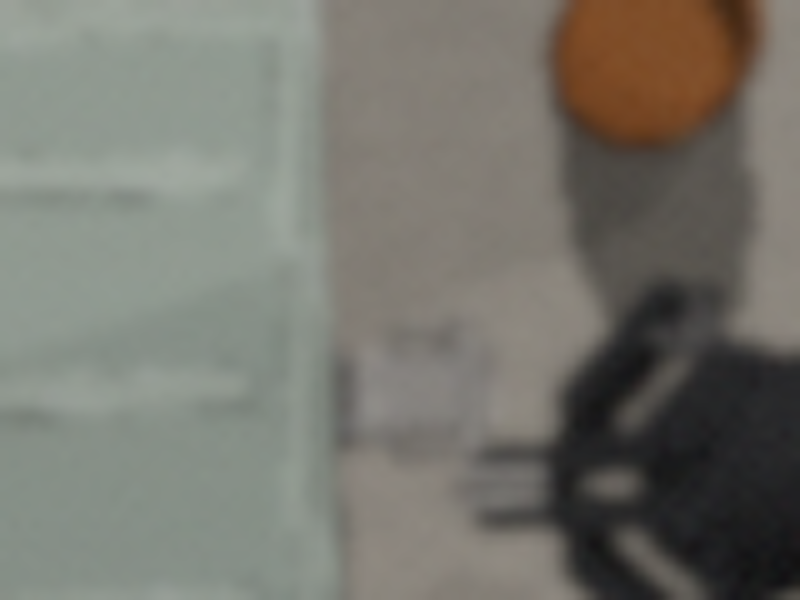

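Call:
drive_tool([
  [[0,-0.08,-0.04,0,0,0],[0.02,-0.08,-0.04,0,0,0],[0.02,0,-0.03,0,0,0],[0.02,0.04,0,0,0,0],[0.02,0.04,0,0,0,0]],
])

```text
time_s: 6.02
eef_pos: [478.3, -151.2, 286.6]
ee_rot: [-0.264, 0.638, 0.669, 0.275]
force: [0.2, -0.5, 0.4]
grip_width: -0.001
```

```bash
python3 snap.py 4
```

```text
R [[-0.04598936773986387, 0.9989369273976259, -0.003161192224138798], [0.7083071844561255, 0.03484041716251282, 0.7050440254195324], [0.7044046496884612, 0.03018543379400851, -0.7091564912513626]]
tip [477.72 -29.32 163.42] [ 0.16 -0.74 -0.26] 6.125
tip px side [261.61 211.03] top [285.43 228.1 ]
```

View pics/top4.png

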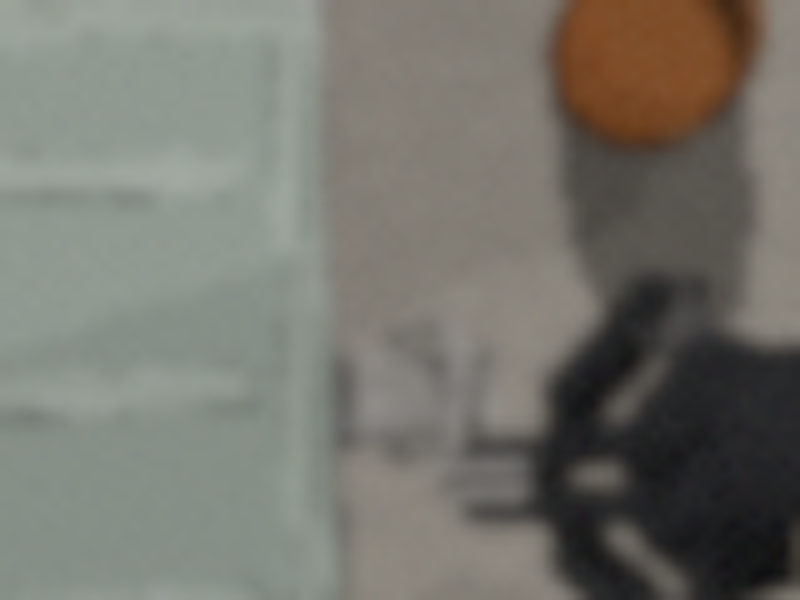

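View pics/side4.png

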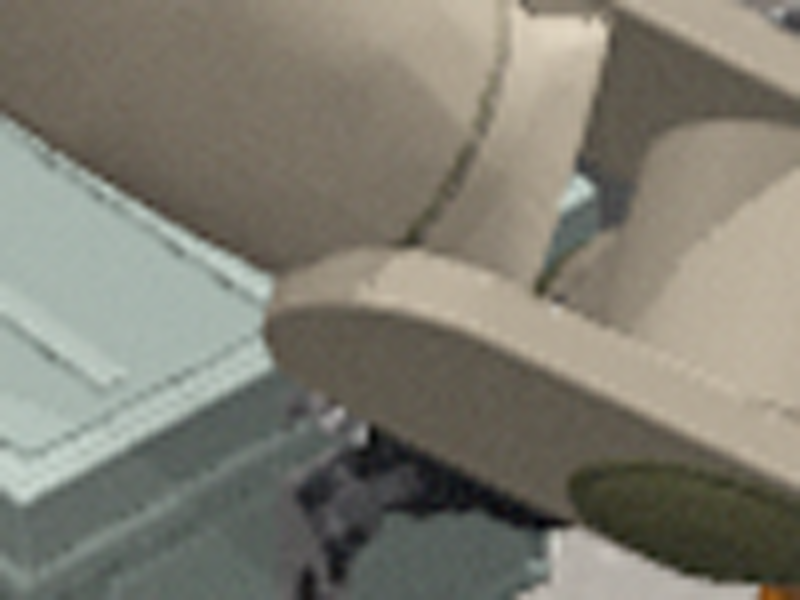

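Call:
drive_tool([
  [[0,0.05,0.02,0,0,0],[0,0.1,0.04,0,0,0],[0,0.14,0.05,0,0,0],[0,0.14,0.05,0,0,0]],
])

```text
time_s: 6.62
eef_pos: [478.3, -137.3, 291.5]
ee_rot: [-0.264, 0.638, 0.669, 0.275]
force: [-0.4, -0.0, -1.1]
grip_width: 0.002
```

```bash
python3 snap.py 5
```

```text
R [[-0.04603034890890055, 0.9989350149320474, -0.0031690569630540844], [0.7083368639248256, 0.03487636034535836, 0.7050124301699963], [0.7043721276317427, 0.030207208275027986, -0.7091878667770347]]
tip [477.72 -15.33 168.4 ] [-0.3   0.3   0.15] 6.725
tip px side [258.31 206.91] top [281.25 227.98]
```

View pics/top5.png

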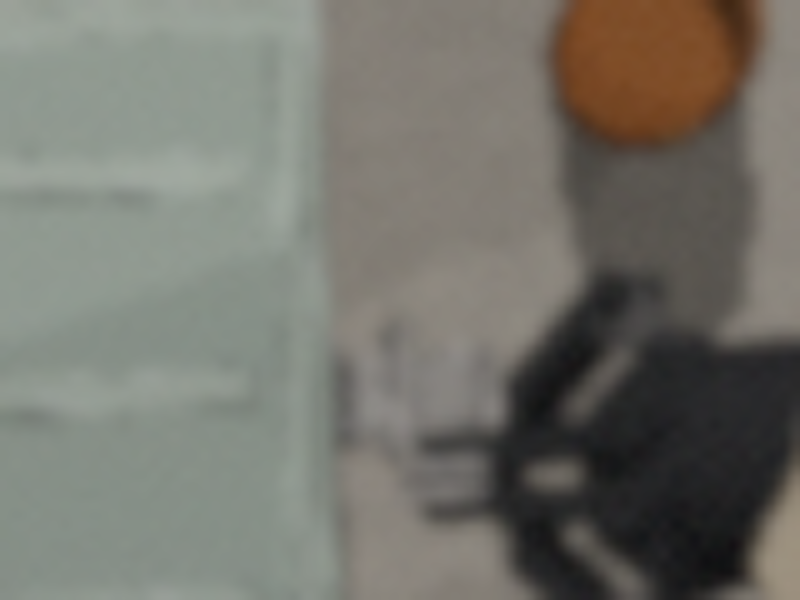

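Call:
drive_tool([
  [[0,0.04,0.02,0,0,0],[0,0.08,0.03,0,0,0],[0,0.1,0.03,0,0,0],[0,0.1,0.03,0,0,0]],
])

```text
time_s: 7.22
eef_pos: [478.3, -127.4, 294.4]
ee_rot: [-0.264, 0.638, 0.669, 0.275]
force: [-0.6, 0.1, -0.4]
grip_width: -0.003
```

```bash
python3 snap.py 6
```

```text
R [[-0.045928322977187644, 0.9989393997302781, -0.003265702836342421], [0.7083280653297012, 0.03487169580333825, 0.7050215008764502], [0.7043876354783538, 0.03006726622610706, -0.7091784109001786]]
tip [477.71  -5.34 171.37] [ 0.12 -0.09  0.14] 7.325
tip px side [255.95 204.16] top [278.23 227.91]
```

View pics/top6.png

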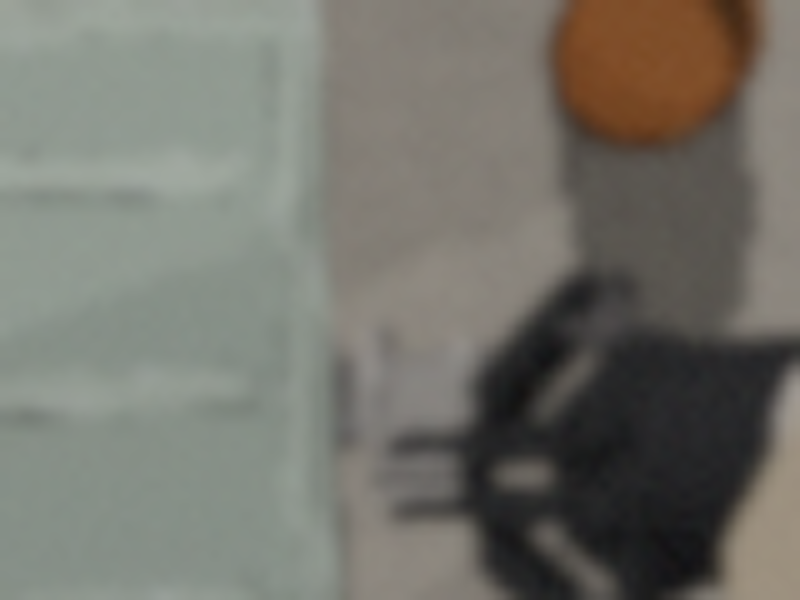

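Call:
drive_tool([
  [[-0.02,-0.3,0.2,0,0,0],[-0.02,-0.6,0.4,0,0,0],[0,-0.9,0.5,0,0,0],[0.3,-1,0.5,0,0,0],[0.3,-1,0.5,0,0,0]],
])

```text
time_s: 7.95
eef_pos: [509.0, -228.2, 343.9]
ee_rot: [-0.264, 0.638, 0.669, 0.275]
force: [-0.5, 0.4, -0.2]
grip_width: 0.001
```

```bash
python3 snap.py 7
```

```text
R [[-0.04563927258637425, 0.9989496250108341, -0.0040869901517523455], [0.7078953769428884, 0.03522795181708803, 0.705438251524298], [0.7048412531206387, 0.029302527220136154, -0.7087595994396412]]
tip [ 507.32 -105.09  221.05] [-0.09  0.48  0.34] 8.05
tip px side [290.07 204.32] top [311.38 217.73]
```

View pics/top7.png

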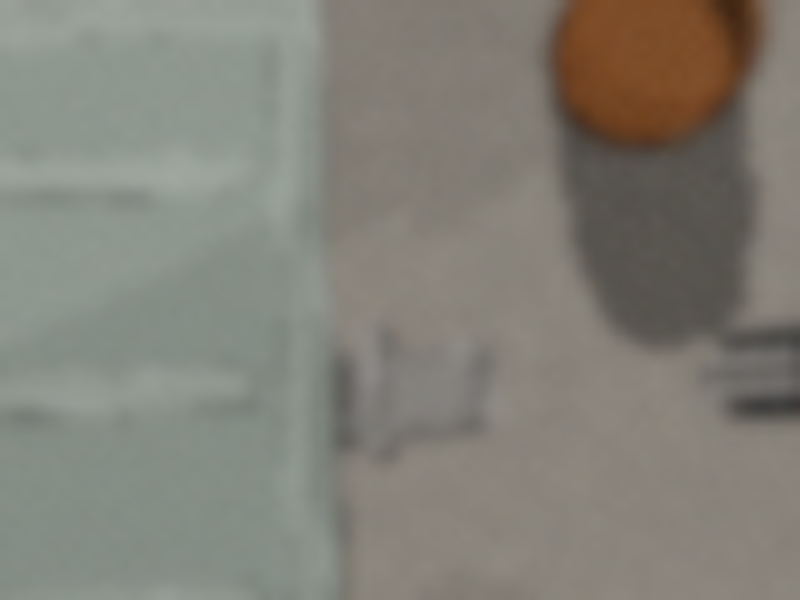

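View pics/side7.png

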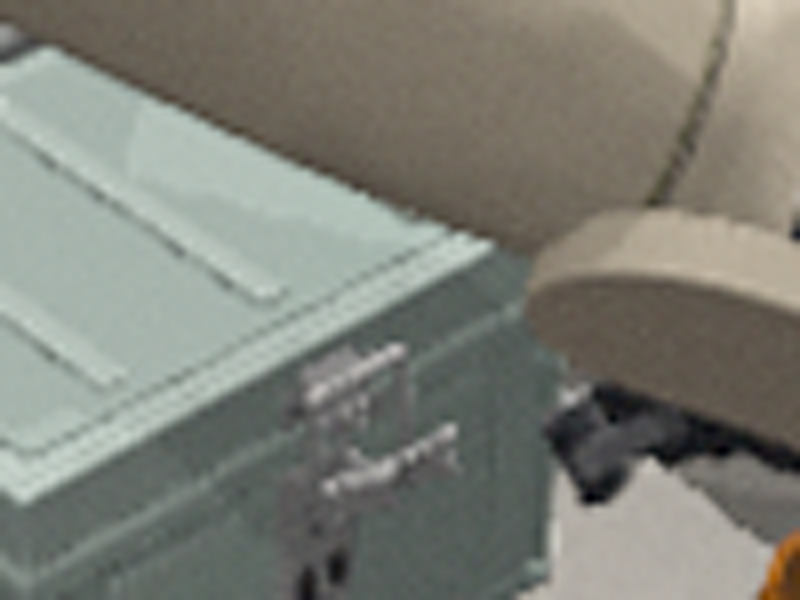

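```bash
python3 - <<'E'
from h import *
np.set_printoptions(precision=1,suppress=True)
print(tri(("top",278.4,213.2),("side",270.4,193.6)),tri(("top",278.4,225.5),("side",258.9,199.2)),tri(("top",278.4,219.3),("side",264.7,196.4)))
for u in(276,277,278): print(u,onz("top",u,219.3,174))
for y in (-9,-6,-3,0,3,6):
  for z in (165,170,175,180): print(y,z,proj("side",[508.5,y,z]),proj("top",[508.5,y,z]))
E
python3 - <<'E'
import cv2
a=cv2.imread("pics/side7_full.png")[185:217,250:286]; cv2.imwrite("pics/side7z.png",cv2.resize(a,None,fx=18,fy=18,interpolation=cv2.INTER_CUBIC))
a=cv2.imread("pics/top7_full.png")[206:232,268:296]; cv2.imwrite("pics/top7z.png",cv2.resize(a,None,fx=20,fy=20,interpolation=cv2.INTER_CUBIC))
E
```

```text
(array([525.3,  -5.9, 183.7]), np.float64(2.789658737732659)) (array([485.7,  -5.7, 184.4]), np.float64(2.5952607064985034)) (array([505.6,  -5.8, 184. ]), np.float64(2.613602939794094))
276 [505.3   2.  174. ]
277 [505.3  -1.2 174. ]
278 [505.3  -4.5 174. ]
-9 165 [265.7 202.1] [279.2 218.6]
-9 170 [265.7 200.6] [279.3 218.4]
-9 175 [265.8 199.2] [279.4 218.3]
-9 180 [265.8 197.8] [279.5 218.2]
-6 165 [265.  201.5] [278.3 218.6]
-6 170 [265.  200.1] [278.4 218.4]
-6 175 [265.  198.7] [278.5 218.3]
-6 180 [265.1 197.2] [278.6 218.2]
-3 165 [264.3 201. ] [277.4 218.5]
-3 170 [264.3 199.5] [277.5 218.4]
-3 175 [264.3 198.1] [277.6 218.3]
-3 180 [264.4 196.7] [277.7 218.2]
0 165 [263.6 200.4] [276.4 218.5]
0 170 [263.6 199. ] [276.5 218.4]
0 175 [263.6 197.6] [276.6 218.3]
0 180 [263.7 196.1] [276.7 218.2]
3 165 [262.9 199.9] [275.5 218.5]
3 170 [262.9 198.4] [275.6 218.4]
3 175 [262.9 197. ] [275.7 218.3]
3 180 [263.  195.6] [275.8 218.1]
6 165 [262.2 199.3] [274.6 218.5]
6 170 [262.2 197.9] [274.7 218.4]
6 175 [262.2 196.5] [274.8 218.3]
6 180 [262.2 195. ] [274.9 218.1]
```

View pics/side7z.png

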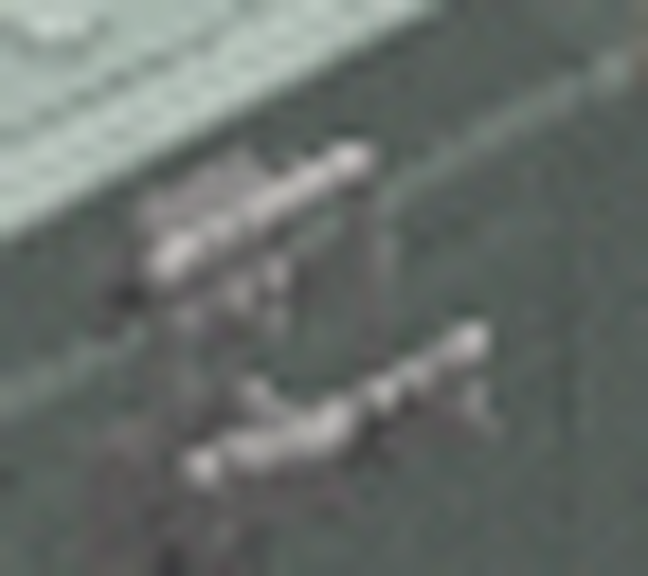

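View pics/top7z.png

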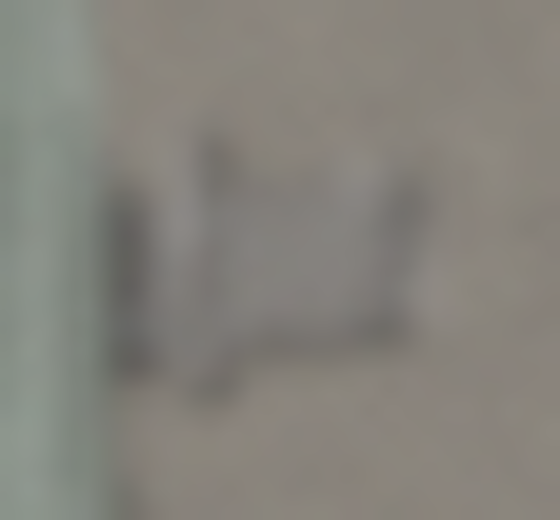

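Call:
drive_tool([
  [[0,0,0,0,0,0],[0,0,0,0,0,0],[0,0,0,0,0,0],[0,0,0,0,0,0]],
])

```text
time_s: 8.55
eef_pos: [508.0, -227.4, 344.0]
ee_rot: [-0.265, 0.638, 0.669, 0.275]
force: [1.3, -0.4, -1.0]
grip_width: -0.0
```

```bash
python3 snap.py 8;python3 - <<'E'
import cv2
a=cv2.imread("pics/side8_full.png")[185:217,250:286]; cv2.imwrite("pics/side8z.png",cv2.resize(a,None,fx=18,fy=18,interpolation=cv2.INTER_CUBIC))
a=cv2.imread("pics/top8_full.png")[206:232,268:296]; cv2.imwrite("pics/top8z.png",cv2.resize(a,None,fx=20,fy=20,interpolation=cv2.INTER_CUBIC))
E
```

```text
R [[-0.04569555406312782, 0.9989471109063641, -0.00407258525906623], [0.7079081512228289, 0.03525827729917057, 0.7054239174525992], [0.704824776643912, 0.029351720455935704, -0.7087739489676074]]
tip [ 507.31 -105.07  221.08] [-0.19 -0.14 -0.07] 8.65
tip px side [290.06 204.3 ] top [311.38 217.73]
```

View pics/side8z.png

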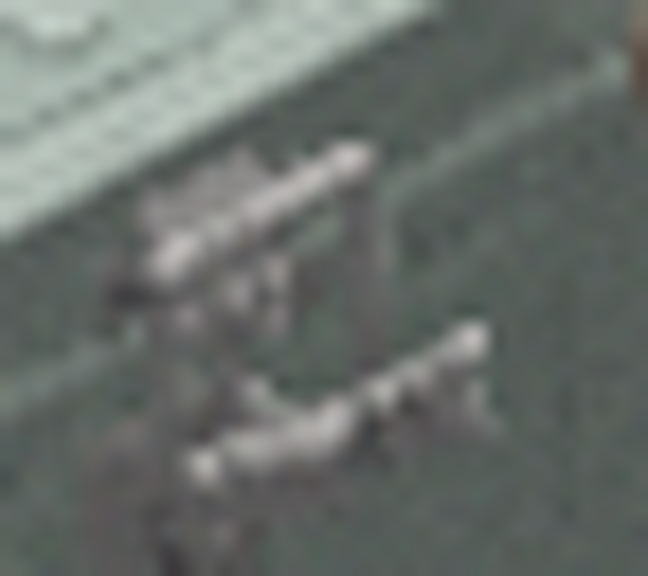

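View pics/top8z.png

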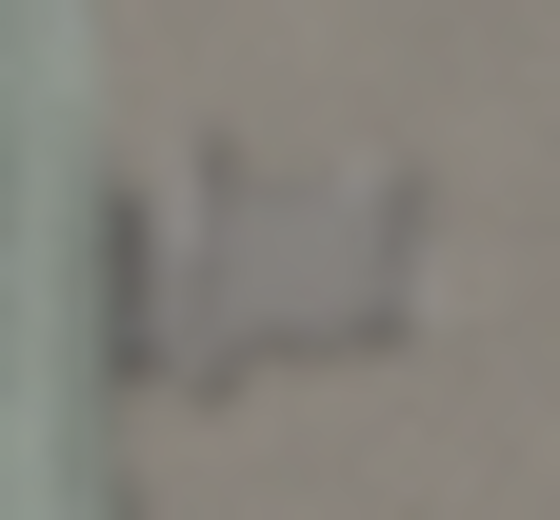

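Call:
drive_tool([
  [[-0.31,0,0,0,0,0],[-0.31,0.3,-0.2,0,0,0],[-0.31,0.6,-0.4,0,0,0],[-0.31,0.85,-0.48,0,0,0],[-0.31,0.85,-0.48,0,0,0]],
])

```text
time_s: 9.28
eef_pos: [476.9, -141.3, 295.7]
ee_rot: [-0.266, 0.637, 0.669, 0.274]
force: [0.2, -0.1, 0.5]
grip_width: 0.0
```

Call:
drive_tool([
  [[0,0.1,0,0,0,0],[0,0.15,0,0,0,0],[0,0.15,0,0,0,0]],
])

```text
time_s: 9.65
eef_pos: [477.0, -126.4, 295.9]
ee_rot: [-0.266, 0.637, 0.669, 0.274]
force: [0.7, 0.2, -0.1]
grip_width: -0.0
```

Call:
drive_tool([
  [[0,0.03,0,0,0,0],[0,0.03,0,0,0,0]],
])

```text
time_s: 9.9
eef_pos: [477.0, -123.4, 296.0]
ee_rot: [-0.265, 0.637, 0.669, 0.274]
force: [1.2, 0.0, -0.4]
grip_width: -0.0
```

Call:
drive_tool([
  [[0,0.03,0,0,0,0],[0,0.03,0,0,0,0]],
])

```text
time_s: 10.15
eef_pos: [477.0, -120.2, 296.0]
ee_rot: [-0.266, 0.637, 0.669, 0.274]
force: [-1.3, 0.7, 0.1]
grip_width: -0.001
```

```bash
python3 snap.py 9;python3 - <<'E'
import cv2
a=cv2.imread("pics/top9_full.png")[206:232,268:296]; cv2.imwrite("pics/top9z.png",cv2.resize(a,None,fx=20,fy=20,interpolation=cv2.INTER_CUBIC))
E
```

```text
R [[-0.046762941767306526, 0.998889570666366, -0.0057317441700796], [0.7076366198720433, 0.03717675848005311, 0.705597833645332], [0.7050274047817838, 0.02893983833540792, -0.7085893340036835]]
tip [475.99   2.01 173.12] [-0.17  0.53  0.55] 10.25
tip px side [253.74 202.53] top [275.99 228.4 ]
```

View pics/top9z.png

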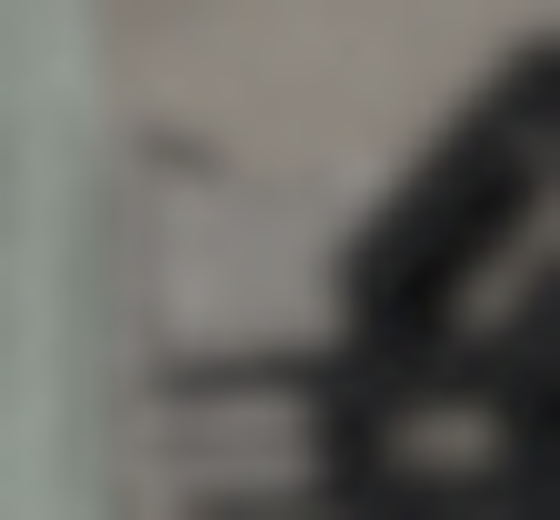

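Call:
drive_tool([
  [[-0.02,-0.3,0.1,0,0,0],[-0.02,-0.6,0.3,0,0,0],[0,-0.9,0.4,0,0,0],[0.3,-1,0.4,0,0,0],[0.3,-1,0.4,0,0,0]],
])

```text
time_s: 10.88
eef_pos: [507.7, -221.0, 335.6]
ee_rot: [-0.265, 0.637, 0.669, 0.274]
force: [0.3, 0.4, 0.7]
grip_width: 0.002
```

```bash
python3 snap.py 10;python3 - <<'E'
import cv2
a=cv2.imread("pics/side10_full.png")[185:217,250:286]; cv2.imwrite("pics/side10z.png",cv2.resize(a,None,fx=18,fy=18,interpolation=cv2.INTER_CUBIC))
a=cv2.imread("pics/top10_full.png")[206:232,268:296]; cv2.imwrite("pics/top10z.png",cv2.resize(a,None,fx=20,fy=20,interpolation=cv2.INTER_CUBIC))
E
```

```text
R [[-0.04646550346998454, 0.9988982610486798, -0.006574272674921999], [0.7071958328587551, 0.037543142680180136, 0.7060202308892483], [0.7054891997575106, 0.02815628724848157, -0.7081611486899635]]
tip [505.59 -97.74 212.83] [-1.37 -0.54  0.28] 10.975
tip px side [287.47 205.61] top [308.63 218.48]
```

View pics/side10z.png

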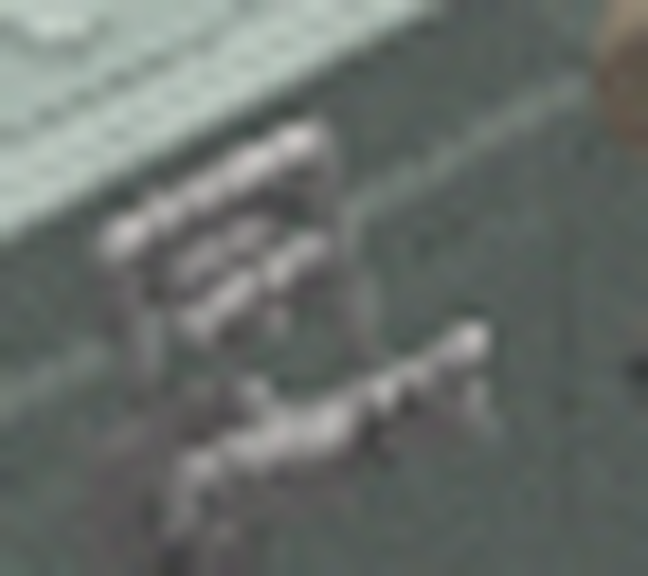

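View pics/top10z.png

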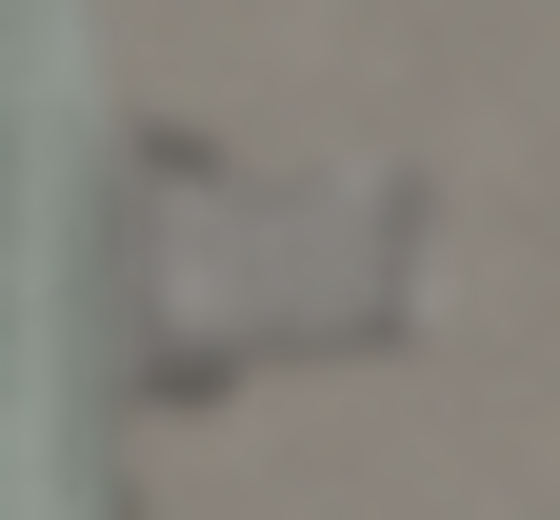

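Call:
drive_tool([
  [[0.02,0.4,0,0,0,0],[0.02,0.8,0,0,0,0],[0.02,0.8,-0.2,0,0,0],[0.02,0.8,-0.38,0,0,0],[0.02,0.8,-0.38,0,0,0]],
])

```text
time_s: 11.6
eef_pos: [508.4, -140.8, 295.9]
ee_rot: [-0.267, 0.638, 0.668, 0.274]
force: [0.4, -0.7, 0.5]
grip_width: -0.003
```

```bash
python3 snap.py 11
```

```text
R [[-0.04567446837423471, 0.9989376621640542, -0.006114740300694088], [0.7070190670483976, 0.036650154454026765, 0.7062441539641298], [0.7057179902544248, 0.02793408829208288, -0.7079419502632581]]
tip [507.7  -18.39 174.77] [ 0.21  0.28 -0.68] 11.7
tip px side [267.76 201.15] top [282.33 218.58]
```

View pics/top11.png

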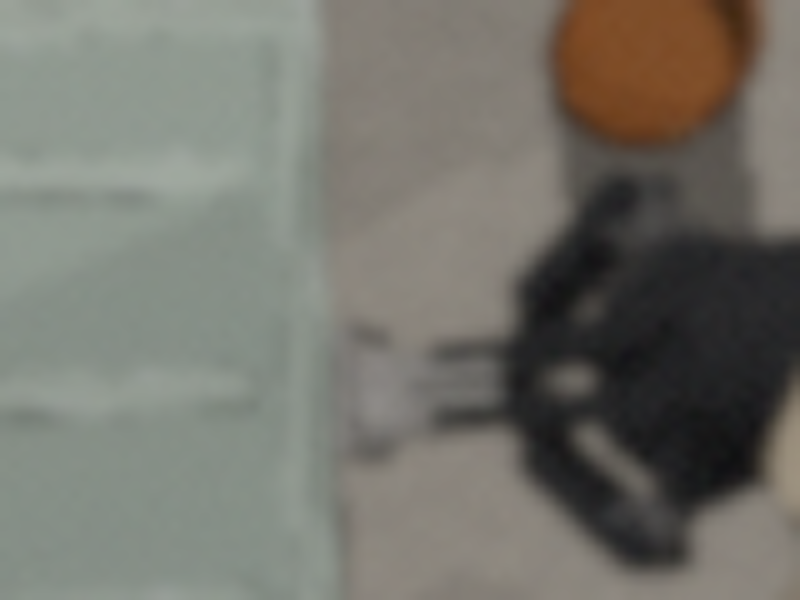

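Call:
drive_tool([
  [[0.01,-0.1,-0.07,0,0,0],[0.01,-0.14,-0.12,0,0,0],[0.01,-0.18,-0.17,0,0,0],[0.01,-0.21,-0.22,0,0,0],[0.01,-0.21,-0.22,0,0,0]],
])

```text
time_s: 12.32
eef_pos: [509.7, -162.1, 275.0]
ee_rot: [-0.266, 0.638, 0.669, 0.274]
force: [-0.2, 0.4, 0.7]
grip_width: 0.0
```

Call:
drive_tool([
  [[0,-0.03,-0.06,0,0,0],[0,-0.05,-0.12,0,0,0],[0,-0.05,-0.17,0,0,0],[0,-0.05,-0.17,0,0,0]],
])

```text
time_s: 12.82
eef_pos: [509.6, -167.3, 257.6]
ee_rot: [-0.266, 0.638, 0.669, 0.274]
force: [0.2, -0.1, -0.7]
grip_width: 0.003
```

```bash
python3 snap.py 12
```

```text
R [[-0.04462227947265125, 0.9989791085416933, -0.007042220665975707], [0.7077109779760218, 0.036585695084738454, 0.7055541499894884], [0.7050915003223961, 0.02649957758927929, -0.7086210189944286]]
tip [508.36 -44.92 134.96] [ 0.7   0.43 -0.68] 12.925
tip px side [274.   217.37] top [289.32 219.42]
```

View pics/top12.png

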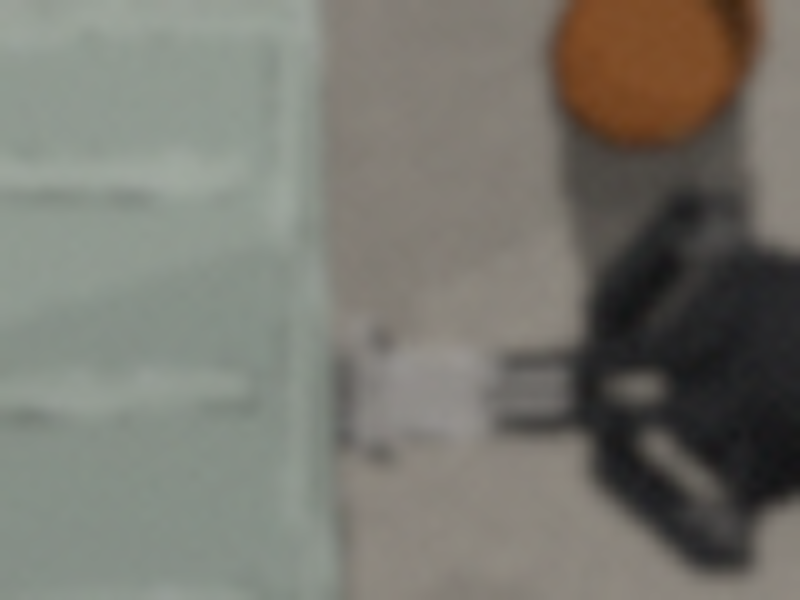

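View pics/side12.png

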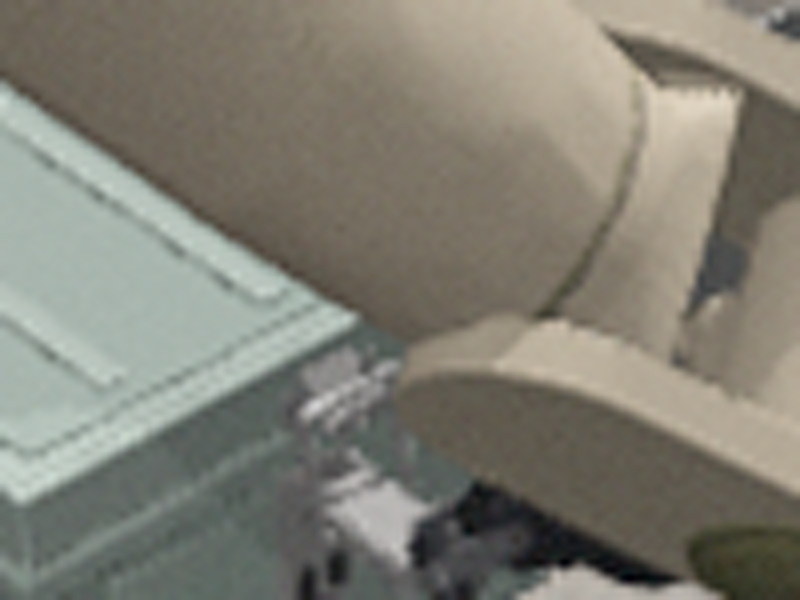

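Call:
drive_tool([
  [[0,0,-0.06,0,0,0],[0,0.01,-0.12,0,0,0],[0,0.02,-0.18,0,0,0],[0,0.02,-0.18,0,0,0]],
])

```text
time_s: 13.42
eef_pos: [509.5, -165.2, 239.2]
ee_rot: [-0.267, 0.638, 0.669, 0.273]
force: [0.2, -0.3, 0.4]
grip_width: 0.002
```

```bash
python3 snap.py 13
```

```text
R [[-0.0442467642161105, 0.9989901850511498, -0.007799617162009442], [0.7074539579831796, 0.03684471203373897, 0.7057983880181966], [0.705373036903409, 0.025711424826734885, -0.7083698196867522]]
tip [508.14 -42.69 116.7 ] [ 0.45 -0.36  0.78] 13.525
tip px side [273.25 222.01] top [288.13 219.91]
```

View pics/side13.png

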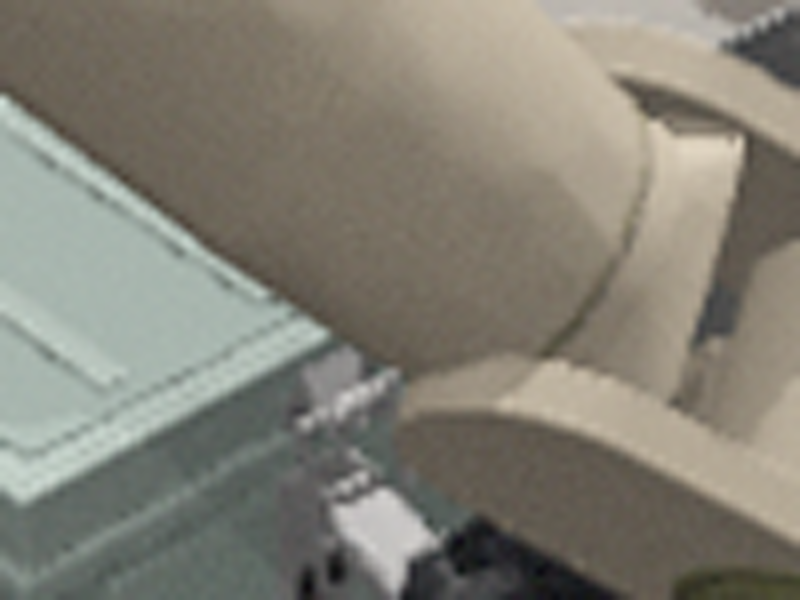

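View pics/top13.png

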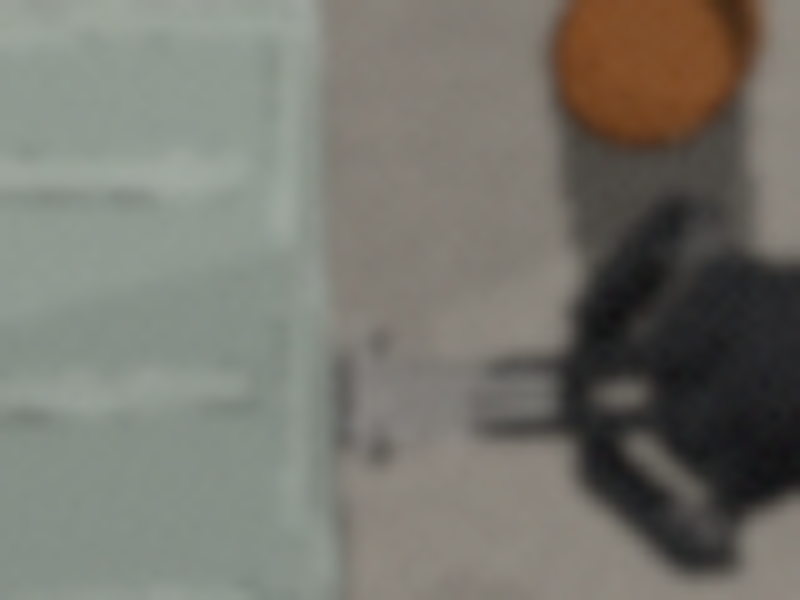

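Call:
drive_tool([
  [[0,-0.1,0.12,0,0,0],[0,-0.3,0.15,0,0,0],[0,-0.5,0.0,0.08,0,0],[0,-0.6,-0.25,0.167,0,0],[0,-0.6,-0.33,0.167,0,0],[0,-0.6,-0.33,0.167,0,0]],
])

```text
time_s: 14.28
eef_pos: [509.5, -225.3, 206.6]
ee_rot: [-0.347, 0.598, 0.628, 0.358]
force: [-0.2, -0.9, 0.7]
grip_width: -0.002
```

```bash
python3 snap.py 14
```

```text
R [[-0.04554039881598443, 0.9989327313239373, -0.007711703143931992], [0.5024925252149812, 0.02957877175002782, 0.8640754355754084], [0.8633813376363617, 0.03547526675669688, -0.5033032597448466]]
tip [508.38 -75.1  120.28] [ 0.23 -0.01 -0.16] 14.375
tip px side [281.19 227.37] top [297.82 219.83]
```

View pics/side14.png

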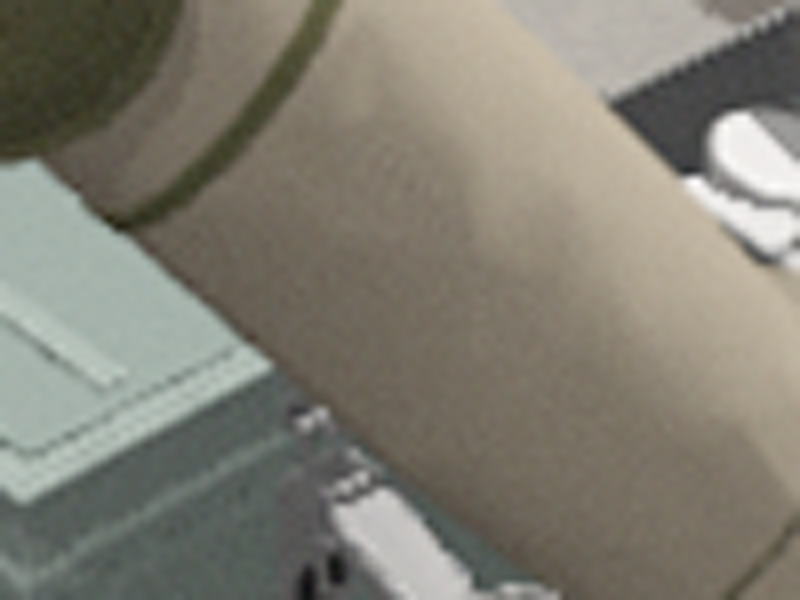

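View pics/top14.png

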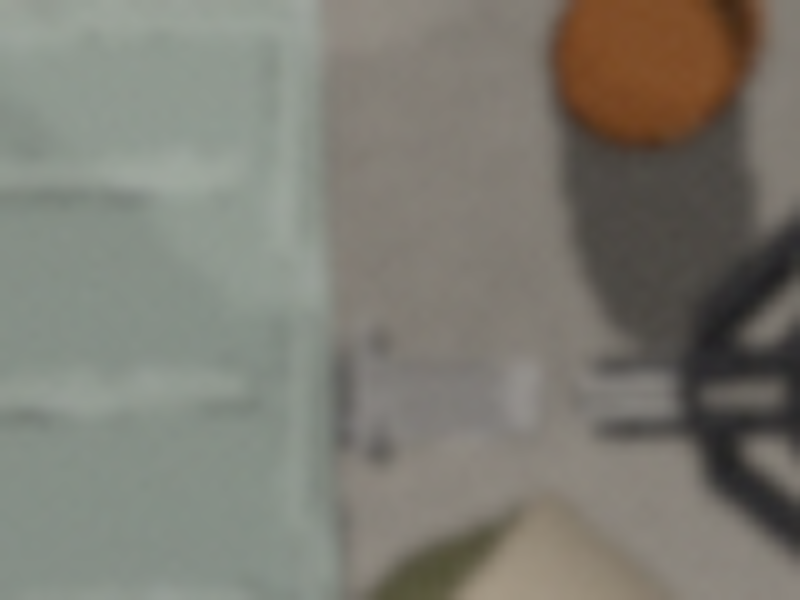

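View pics/side14_full.png

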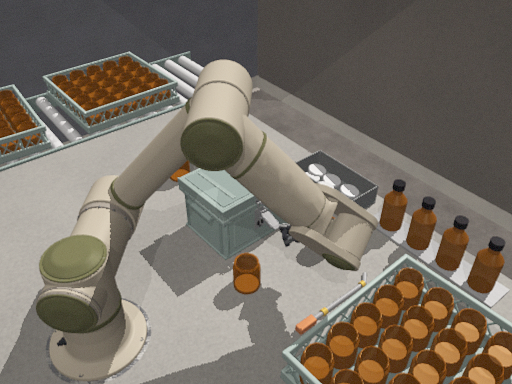

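View pics/top14_full.png

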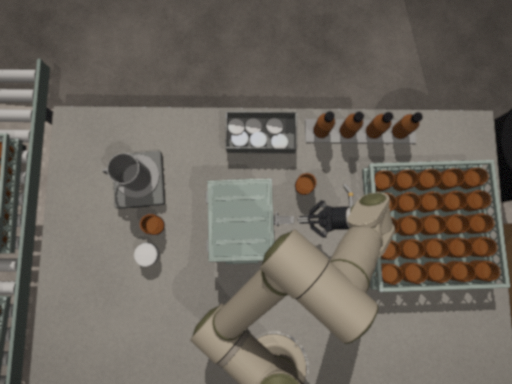

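Run:
```python
from h import *
for z in (100,110,120): print(onz("top",293.7,219,z),onz("top",290.5,219,z))
```

```text
[512.73959498 -63.45005289 100.        ] [512.64764849 -52.45801698 100.        ]
[511.92669998 -62.34142599 110.        ] [511.83547356 -51.43547294 110.        ]
[511.11380498 -61.2327991  120.        ] [511.02329863 -50.4129289  120.        ]
```

Call:
drive_tool([
  [[0,0.06,-0.04,0,0,0],[0,0.12,-0.09,0,0,0],[0,0.14,-0.14,0,0,0],[0,0.14,-0.14,0,0,0]],
])

```text
time_s: 14.88
eef_pos: [509.7, -210.8, 193.3]
ee_rot: [-0.347, 0.597, 0.628, 0.358]
force: [0.0, -0.2, -0.8]
grip_width: 0.006
```

Call:
drive_tool([
  [[0,0.02,-0.04,0,0,0],[0,0.03,-0.07,0,0,0]],
])

```text
time_s: 15.12
eef_pos: [509.7, -208.0, 186.1]
ee_rot: [-0.347, 0.598, 0.628, 0.358]
force: [-1.3, -4.3, 2.4]
grip_width: -0.001
```

Call:
drive_tool([
  [[0,0.02,-0.03,0,0,0],[0,0.03,-0.05,0,0,0]],
])

```text
time_s: 15.38
eef_pos: [509.6, -205.3, 180.9]
ee_rot: [-0.346, 0.598, 0.628, 0.358]
force: [-1.9, -5.8, 2.3]
grip_width: 0.001
```

Call:
drive_tool([
  [[0,0.015,-0.03,0,0,0],[0,0.03,-0.06,0,0,0]],
])

```text
time_s: 15.62
eef_pos: [509.6, -202.2, 174.7]
ee_rot: [-0.346, 0.598, 0.628, 0.358]
force: [-2.2, -2.9, 4.0]
grip_width: -0.004
```

Call:
drive_tool([
  [[0,0.02,-0.03,0,0,0],[0,0.04,-0.06,0,0,0]],
])

```text
time_s: 15.88
eef_pos: [509.5, -198.0, 168.5]
ee_rot: [-0.347, 0.598, 0.628, 0.358]
force: [-1.3, -2.4, 4.1]
grip_width: 0.003
```

Call:
drive_tool([
  [[0,0.02,-0.025,0,0,0],[0,0.04,-0.045,0,0,0]],
])

```text
time_s: 16.12
eef_pos: [509.5, -193.8, 163.8]
ee_rot: [-0.347, 0.598, 0.628, 0.358]
force: [-2.8, -2.6, 2.6]
grip_width: -0.002
```

```bash
python3 snap.py 15
python3 - <<'E'
import cv2
a=cv2.imread("pics/side15_full.png")[180:230,240:300]; cv2.imwrite("pics/side15z.png",cv2.resize(a,None,fx=12,fy=12,interpolation=cv2.INTER_CUBIC))
E
```

```text
R [[-0.04478304063913238, 0.9989633954411348, -0.008161730198479489], [0.5027109941312704, 0.02959491393442895, 0.8639477978725124], [0.8632937713493962, 0.03458721784030483, -0.5035152318563996]]
tip [508.11 -43.89  76.44] [ 1.06 -1.74  1.84] 16.225
tip px side [273.17 233.06] top [287.37 220.82]
```

View pics/side15z.png

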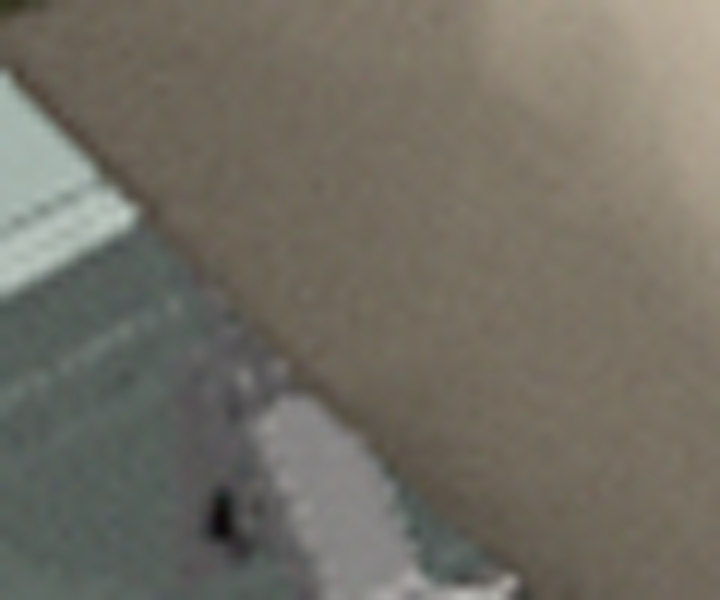

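View pics/top15.png

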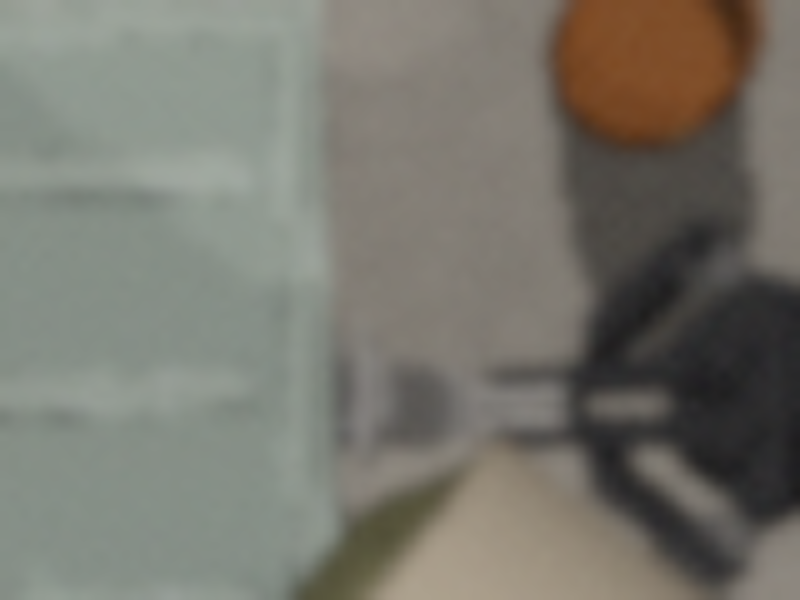

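Call:
drive_tool([
  [[0,0.02,-0.02,0,0,0],[0,0.04,-0.04,0,0,0]],
])

```text
time_s: 16.48
eef_pos: [509.5, -189.6, 159.7]
ee_rot: [-0.347, 0.598, 0.628, 0.358]
force: [-1.0, -2.1, 4.1]
grip_width: 0.0
```

Call:
drive_tool([
  [[0,0.02,-0.015,0,0,0],[0,0.04,-0.03,0,0,0]],
])

```text
time_s: 16.73
eef_pos: [509.5, -185.4, 156.5]
ee_rot: [-0.347, 0.598, 0.628, 0.358]
force: [-2.6, -2.2, 3.3]
grip_width: 0.003
```

Call:
drive_tool([
  [[0,0.02,-0.015,0,0,0],[0,0.04,-0.025,0,0,0]],
])

```text
time_s: 16.98
eef_pos: [509.4, -181.3, 153.9]
ee_rot: [-0.347, 0.598, 0.628, 0.357]
force: [-2.7, -3.3, 1.9]
grip_width: -0.003
```

Call:
drive_tool([
  [[0,-0.3,0.15,0,0,0],[0,-0.6,0.4,0,0,0],[0,-0.9,0.8,0,0,0],[0,-1,1,0,0,0],[0,-1,1,0,0,0]],
])

```text
time_s: 17.6
eef_pos: [509.6, -281.6, 254.5]
ee_rot: [-0.346, 0.598, 0.628, 0.358]
force: [-0.6, 0.3, -0.1]
grip_width: 0.003
```

```bash
python3 snap.py 16
python3 - <<'E'
import cv2
a=cv2.imread("pics/side16_full.png")[180:230,240:300]; cv2.imwrite("pics/side16z.png",cv2.resize(a,None,fx=12,fy=12,interpolation=cv2.INTER_CUBIC))
E
```

```text
R [[-0.04379591690933987, 0.9989986389756476, -0.009145325957813089], [0.5021008644210609, 0.029924157307991417, 0.8642911932659214], [0.863699391923888, 0.03326054921691818, -0.5029086360921788]]
tip [ 507.83 -130.74  165.49] [-0.42  0.54  0.44] 17.7
tip px side [295.97 226.04] top [316.57 219.07]
```

View pics/side16z.png

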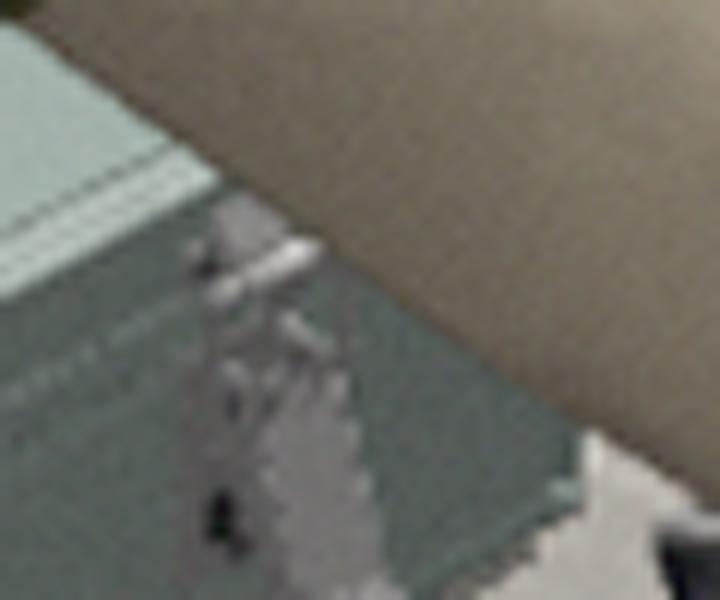

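View pics/top16.png

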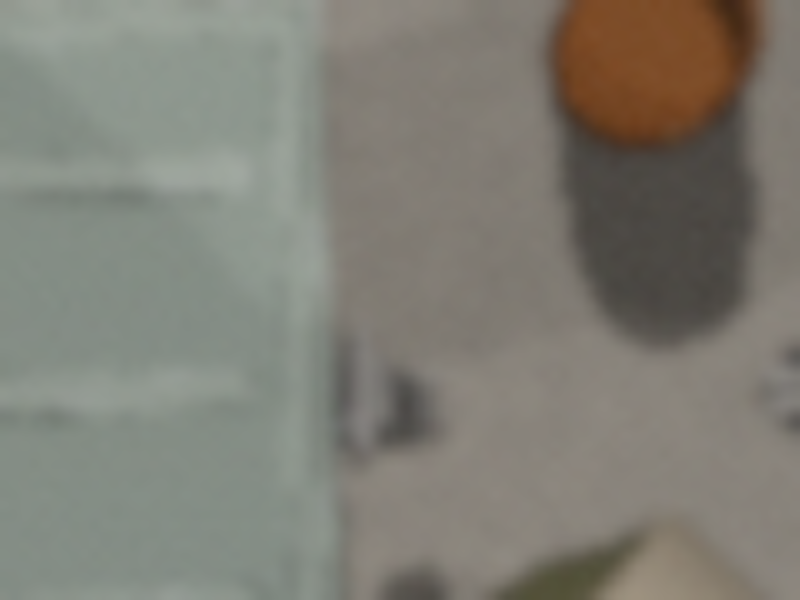

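Call:
drive_tool([
  [[0,0.1,-0.25,0,0,0],[0,0.4,-0.6,0,0,0],[0,0.7,-0.85,0,0,0],[0,0.95,-0.97,0,0,0],[0,0.95,-0.97,0,0,0]],
])

```text
time_s: 18.32
eef_pos: [509.1, -183.7, 154.2]
ee_rot: [-0.35, 0.597, 0.628, 0.357]
force: [-0.5, -0.9, 1.2]
grip_width: 0.002
```

Call:
drive_tool([
  [[0,0.03,-0.02,0,0,0],[0,0.06,-0.04,0,0,0]],
])

```text
time_s: 18.58
eef_pos: [509.1, -178.3, 150.4]
ee_rot: [-0.349, 0.597, 0.628, 0.357]
force: [-1.9, -2.6, 3.2]
grip_width: 0.003
```

Call:
drive_tool([
  [[0,0.02,-0.01,0,0,0],[0,0.04,-0.02,0,0,0]],
])

```text
time_s: 18.82
eef_pos: [509.1, -174.6, 148.7]
ee_rot: [-0.349, 0.597, 0.628, 0.357]
force: [-1.6, -3.0, 4.6]
grip_width: 0.0
```

Call:
drive_tool([
  [[0,0.02,-0.01,0,0,0],[0,0.04,-0.02,0,0,0]],
])

```text
time_s: 19.08
eef_pos: [509.1, -170.5, 146.7]
ee_rot: [-0.349, 0.597, 0.628, 0.357]
force: [-1.5, -2.7, 4.6]
grip_width: -0.001
```

Call:
drive_tool([
  [[0,0.02,-0.005,0,0,0],[0,0.04,-0.01,0,0,0]],
])

```text
time_s: 19.32
eef_pos: [509.0, -166.4, 145.6]
ee_rot: [-0.349, 0.597, 0.628, 0.357]
force: [-2.5, -3.5, 1.7]
grip_width: -0.002
```

Call:
drive_tool([
  [[0,0.02,-0.005,0,0,0],[0,0.03,-0.005,0,0,0]],
])

```text
time_s: 19.58
eef_pos: [509.0, -163.3, 144.9]
ee_rot: [-0.349, 0.597, 0.628, 0.357]
force: [-2.0, -2.7, 0.8]
grip_width: -0.001
```

Call:
drive_tool([
  [[0,0.01,0,0,0,0],[0,0.02,0,0,0,0]],
])

```text
time_s: 19.82
eef_pos: [509.1, -161.3, 144.8]
ee_rot: [-0.349, 0.598, 0.628, 0.357]
force: [-1.4, -3.5, 0.6]
grip_width: 0.003
```

Call:
drive_tool([
  [[0,0.01,0,0,0,0],[0,0.02,0,0,0,0]],
])

```text
time_s: 20.08
eef_pos: [509.1, -159.2, 144.8]
ee_rot: [-0.349, 0.598, 0.628, 0.357]
force: [-0.8, -3.2, -0.5]
grip_width: -0.002
```

Call:
drive_tool([
  [[0,0.01,0,0,0,0],[0,0.01,0,0,0,0]],
])

```text
time_s: 20.32
eef_pos: [509.1, -158.4, 144.9]
ee_rot: [-0.348, 0.598, 0.628, 0.357]
force: [-1.7, -5.1, 0.7]
grip_width: -0.001
```

Call:
drive_tool([
  [[0,0.01,0,0,0,0],[0,0.01,0,0,0,0]],
])

```text
time_s: 20.58
eef_pos: [509.1, -158.1, 145.0]
ee_rot: [-0.348, 0.598, 0.628, 0.356]
force: [-2.6, -9.6, 0.6]
grip_width: -0.004
```

Call:
drive_tool([
  [[0,0.01,0,0,0,0],[0,0.01,0,0,0,0]],
])

```text
time_s: 20.82
eef_pos: [509.1, -157.9, 145.3]
ee_rot: [-0.347, 0.598, 0.628, 0.356]
force: [-3.4, -9.9, 1.1]
grip_width: 0.001
```

Call:
drive_tool([
  [[0,0.015,0,0,0,0],[0,0.015,0,0,0,0]],
])

```text
time_s: 21.08
eef_pos: [509.1, -157.6, 145.7]
ee_rot: [-0.346, 0.599, 0.629, 0.355]
force: [-3.5, -14.5, 1.4]
grip_width: -0.004
```

Call:
drive_tool([
  [[0,0.015,0,0,0,0],[0,0.015,0,0,0,0]],
])

```text
time_s: 21.32
eef_pos: [509.0, -157.3, 146.0]
ee_rot: [-0.345, 0.599, 0.629, 0.355]
force: [-4.7, -15.3, 2.3]
grip_width: 0.0
```

Call:
drive_tool([
  [[0,-0.2,0.05,0,0,0],[0,-0.6,0.3,0,0,0],[0,-1,0.8,0,0,0],[0,-1,1,0,0,0],[0,-1,1,0,0,0]],
])

```text
time_s: 21.95
eef_pos: [509.0, -257.2, 246.8]
ee_rot: [-0.344, 0.599, 0.63, 0.355]
force: [-0.4, 1.0, -1.4]
grip_width: 0.002
```

Call:
drive_tool([
  [[-0.3,-0.4,0.5,0,0,0],[-0.6,-0.6,1,0,0,0],[-0.6,-0.6,1,0,0,0]],
])

```text
time_s: 22.32
eef_pos: [448.2, -317.7, 348.2]
ee_rot: [-0.343, 0.599, 0.63, 0.355]
force: [-0.6, -0.1, -1.3]
grip_width: -0.002
```

```bash
python3 snap.py 17
python3 - <<'E'
import cv2
a=cv2.imread("pics/side17_full.png")[180:230,240:300]; cv2.imwrite("pics/side17z.png",cv2.resize(a,None,fx=12,fy=12,interpolation=cv2.INTER_CUBIC))
E
```

```text
R [[-0.04454208762376788, 0.9989703402026701, -0.008617530126360129], [0.5092960775742023, 0.03012775798031997, 0.8600638485406835], [0.8594379022347393, 0.03392016501200146, -0.5101136291140531]]
tip [ 447.52 -167.6   257.46] [-0.08  0.17 -0.78] 22.425
tip px side [289.52 216.24] top [334.46 236.84]
```

View pics/side17z.png

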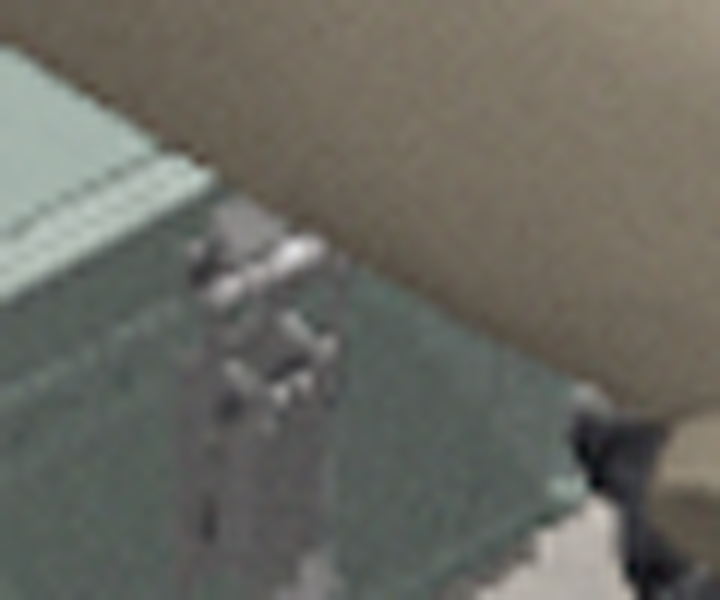

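View pics/top17.png

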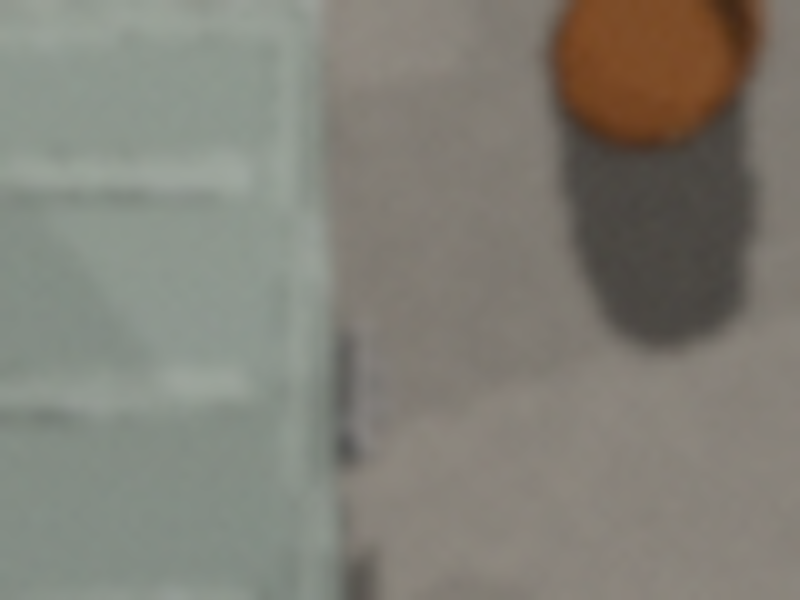

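View pics/side17_full.png

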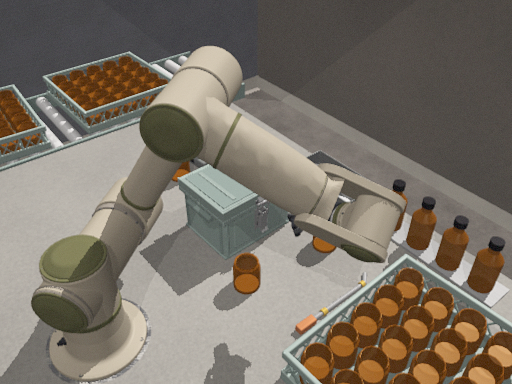

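Call:
drive_tool([
  [[0,-0.5,0.3,0,0,0],[0,-1,0.6,0,0,0],[0,-1,1,0,0,0],[0,-1,1,0,0,0]],
])

```text
time_s: 22.92
eef_pos: [450.1, -416.3, 445.9]
ee_rot: [-0.344, 0.599, 0.63, 0.355]
force: [0.3, -1.0, -0.9]
grip_width: 0.003
```

```bash
python3 snap.py 18
python3 - <<'E'
import cv2,numpy as np
a=cv2.imread("pics/side18_full.png")[180:230,240:300];b=cv2.imread("pics/side0.png")[180:230,240:300]
cv2.imwrite("pics/side18z.png",cv2.resize(np.vstack([a,b]),None,fx=6,fy=6,interpolation=cv2.INTER_CUBIC))
E
```

```text
R [[-0.043571830969168474, 0.998993974978094, -0.010608180968575631], [0.5066787606679807, 0.031248031651453095, 0.8615684499828609], [0.8610331753387634, 0.03216517488492204, -0.5075305631099165]]
tip [ 448.22 -266.72  355.47] [ 0.18  0.16 -1.05] 23.025
tip px side [323.73 205.47] top [378.53 235.7 ]
```

View pics/side18z.png

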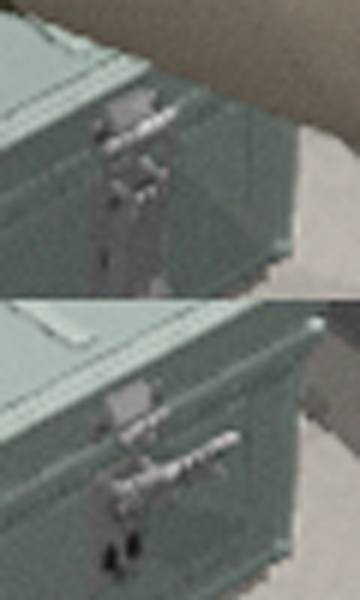

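Run:
```python
import cv2,numpy as np
from h import *
def e(f,c):
    g=cv2.GaussianBlur(cv2.cvtColor(cv2.imread(f),cv2.COLOR_BGR2GRAY),(3,3),0).astype(float)
    u=c; v0=proj("side",[0,0,0]) 
    out=[]
    col=g[:,u]
    d=np.diff(col)
    # expected edge along lid front top
    p=proj("side",[381,9.5,186]);q=proj("side",[637,19,186]); v=p[1]+(u-p[0])/(q[0]-p[0])*(q[1]-p[1])
    s=slice(int(v)-6,int(v)+9); w=np.clip(-d[s],0,None); w[w<0.4*w.max()]=0
    return (w*(np.arange(s.start,s.stop)+.5)).sum()/w.sum()
for f in ("side7","side16","side18"):
    ds=[e(f"pics/{f}_full.png",u)-e("pics/side0.png",u) for u in range(230,252)]
    print(f,np.median(ds),np.std(ds))
print("px per 4.4mm", proj("side",[450,12,181.6])-proj("side",[450,12,186]))
# bystander check by colour centroids
for n in("side","top"):
    A=cv2.cvtColor(cv2.imread(f"pics/{n}0.png"),cv2.COLOR_BGR2HSV);B=cv2.cvtColor(cv2.imread(f"pics/{n}18_full.png"),cv2.COLOR_BGR2HSV)
    for I in(A,B):
        m=cv2.inRange(I,(5,150,60),(20,255,255));k,_,st,ce=cv2.connectedComponentsWithStats(m)
        print(n,[(np.round(ce[i],1).tolist(),int(st[i,4])) for i in range(1,k) if st[i,4]>60 and ce[i][0]<345 and ce[i][1]>140])
```

```text
side7 -0.007341269841262488 0.08808973290077023
side16 1.1978868399211535 0.16231979506417116
side18 1.2772644022644073 0.15594458081968718
px per 4.4mm [0.02230492 1.2803398 ]
side [([177.8, 164.0], 509), ([325.2, 233.9], 781), ([246.1, 273.3], 933)]
side [([324.6, 234.7], 737), ([246.2, 273.3], 932)]
top [([305.0, 183.8], 286), ([152.3, 224.4], 309), ([299.3, 258.3], 281)]
top [([305.0, 183.9], 285), ([152.4, 224.3], 310), ([298.2, 257.3], 233)]
```

View pics/side18_full.png

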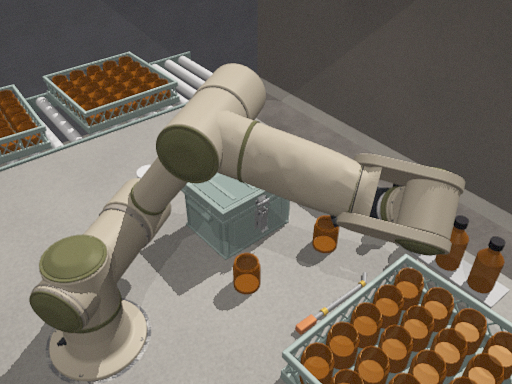

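Run:
```python
import cv2
a=cv2.imread("pics/side18_full.png")[190:240,235:285]; cv2.imwrite("pics/s18b.png",cv2.resize(a,None,fx=12,fy=12,interpolation=cv2.INTER_CUBIC))
```

```text
(no output)
```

View pics/s18b.png

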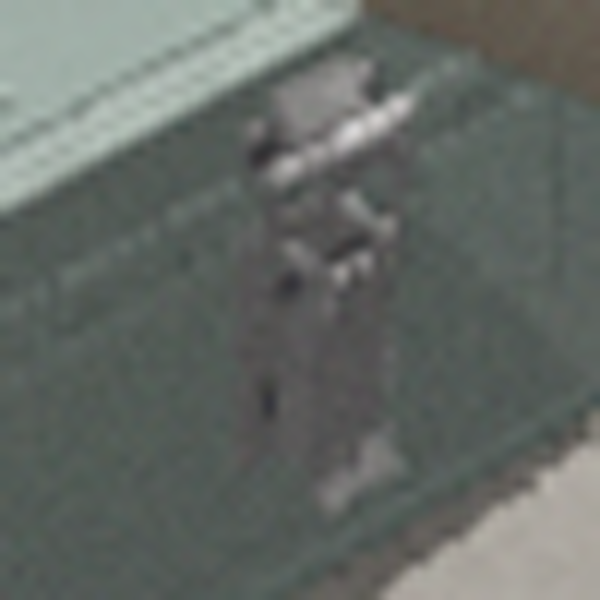

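```bash
python3 -c "
from rig import ctrl
s=ctrl.sense();print(s['force'],s['dq'],s['time_s']);print(ctrl.finish_job())"
```

```text
[ 0.17995884  0.16255051 -1.04799059] [-0.00399402  0.00242471  0.0155317  -0.00089966  0.00326913 -0.00012678] 23.025
the job is handed in; nothing more can be done
None
```

I swung the bail over the keeper hook, pressed the lever down to its stop, backed the arm clear and handed the job in at about 23 s.

- **Bail:** My first nudge left the bail standing almost upright, so I nudged it a second time. It then lay inside the hook, and the last side picture shows the bar on the keeper.
- **Lid:** The front edge dropped about 4.4 mm in the side view. That leaves it about 2 mm above the rim, or roughly 0.009 rad, against a limit of 0.015. It still read that way with the arm clear.
- **Lever:** It moved with about 5 N, then met a hard stop, where I pressed to about 16 N. Backing off after that, it stood straight down in the picture. The pictures cannot resolve 0.025 rad, so "fully home" rests on feeling that stop.
- **Forces:** The highest wrist reading was about 16 N, against the 25 N limit on the lever and lid. The 5 N needed to lower the lever was less than the 7 to 12 N you gave.
- **Bystanders:** In the last pictures the jars were within about 1 pixel of where they started, roughly 3 mm, with the arm partly covering one in each view. I did not measure the nozzle or the tin; nothing in the pictures looked moved.

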